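# Clear down the potting board and stack the seed boxes

### The job

Clear the potting board: with the held scraper, not your fingers, wipe every loose slate chip off the open end of the board into the chip stock box, then put the scraper back standing in its rest. After the chips are in, stack all the loose seed boxes squarely on the stock box in one pile, in any order, each turned so that its three lugs drop fully into the notches of the rim below. Leave the other things on the bench where they are.

Things in the scene. Friction and masses are not known exactly. Their poses are not given: they have to be found in the camera images.
- board: Potting board: sheet-metal tray 144 mm wide (x), 230 mm long (y), fixed on battens. Origin on the bench under its centre; its surface is 72 mm above the bench. Lips 6 mm thick stand 20 mm above the surface along both long sides and the +y end (inside 132 mm wide); the -y end is open.
- stock: Chip stock box: white, 160 x 110 mm (x, y), no divider, fixed against the board's open end (4 mm gap; +y points away from the board). Origin: centre of underside, on the bench. Rim 70 mm high, 2 mm below the board's surface; walls 6 mm; slate bed to 8 mm. Rim notches 20 mm wide, 10 mm deep: mid +y wall (x = 0), and both end walls at y = -30 mm. -y wall, at the board, is plain.
- rest: Scraper rest: shallow dark wooden tray 94 x 64 mm (its x, y), walls 8 mm, inside 78 x 48 mm, fixed on the bench. Origin at the centre of its underside; its floor is 8 mm above the bench and its rim 14 mm. x along its length.
- scraper: Scraper block of light wood with a rubber foot: blade block 54 mm wide (its x), 24 mm thick (its y), 35 mm high, with a grip on top 46 mm wide (x) and 18 mm thick (y) that reaches up to 82 mm. About 0.22 kg. Origin at the centre of its underside, z up. It starts standing in the rest.
- box1: White seed box, 0.28 kg, may be absent. 160 x 110 x 55 mm, walls 6; lift by its divider (10 mm thick, at x = 0 along y, rim-high; halves 69 x 98 mm, 50 deep). Origin: centre of floor's underside. 3 round lugs below, 8 mm deep, 16 wide (it stands on them), under the same spots as its rim notches: same pattern as the stock box. Seated, its origin is 70 mm above the stock box's or 55 above the next box's.
- box2: White seed box, 0.28 kg, may be absent. 160 x 110 x 55 mm, walls 6; lift by its divider (10 mm thick, at x = 0 along y, rim-high; halves 69 x 98 mm, 50 deep). Origin: centre of floor's underside. 3 round lugs below, 8 mm deep, 16 wide (it stands on them), under the same spots as its rim notches: same pattern as the stock box. Seated, its origin is 70 mm above the stock box's or 55 above the next box's.
- box3: White seed box, 0.28 kg, may be absent. 160 x 110 x 55 mm, walls 6; lift by its divider (10 mm thick, at x = 0 along y, rim-high; halves 69 x 98 mm, 50 deep). Origin: centre of floor's underside. 3 round lugs below, 8 mm deep, 16 wide (it stands on them), under the same spots as its rim notches: same pattern as the stock box. Seated, its origin is 70 mm above the stock box's or 55 above the next box's.
- box4: White seed box, 0.28 kg, may be absent. 160 x 110 x 55 mm, walls 6; lift by its divider (10 mm thick, at x = 0 along y, rim-high; halves 69 x 98 mm, 50 deep). Origin: centre of floor's underside. 3 round lugs below, 8 mm deep, 16 wide (it stands on them), under the same spots as its rim notches: same pattern as the stock box. Seated, its origin is 70 mm above the stock box's or 55 above the next box's.
- chip1: Loose slate chip, dark grey, about 26 x 20 x 9 mm, 14 g, lying on the board at least 45 mm from its closed (+y) end; may be absent. Origin at the centre of its underside as built (it may turn over).
- chip2: Loose slate chip, dark grey, about 27 x 21 x 9 mm, 14 g, lying on the board at least 45 mm from its closed (+y) end; may be absent. Origin at the centre of its underside as built (it may turn over).
- chip3: Loose slate chip, dark grey, about 28 x 20 x 9 mm, 14 g, lying on the board at least 45 mm from its closed (+y) end; may be absent. Origin at the centre of its underside as built (it may turn over).
- chip4: Loose slate chip, dark grey, about 26 x 21 x 9 mm, 14 g, lying on the board at least 45 mm from its closed (+y) end; may be absent. Origin at the centre of its underside as built (it may turn over).
- chip5: Loose slate chip, dark grey, about 27 x 20 x 9 mm, 14 g, lying on the board at least 45 mm from its closed (+y) end; may be absent. Origin at the centre of its underside as built (it may turn over).
- chip6: Loose slate chip, dark grey, about 28 x 21 x 9 mm, 14 g, lying on the board at least 45 mm from its closed (+y) end; may be absent. Origin at the centre of its underside as built (it may turn over).
- chip7: Loose slate chip, dark grey, about 26 x 20 x 9 mm, 14 g, lying on the board at least 45 mm from its closed (+y) end; may be absent. Origin at the centre of its underside as built (it may turn over).
- chip8: Loose slate chip, dark grey, about 27 x 21 x 9 mm, 14 g, lying on the board at least 45 mm from its closed (+y) end; may be absent. Origin at the centre of its underside as built (it may turn over).
- chip9: Loose slate chip, dark grey, about 28 x 20 x 9 mm, 14 g, lying on the board at least 45 mm from its closed (+y) end; may be absent. Origin at the centre of its underside as built (it may turn over).
- chip10: Loose slate chip, dark grey, about 26 x 21 x 9 mm, 14 g, lying on the board at least 45 mm from its closed (+y) end; may be absent. Origin at the centre of its underside as built (it may turn over).
- pot: Bystander: small terracotta pot with a seedling, 68 mm wide, 60 mm high (seedling to 90 mm), loose. Origin at the centre of its underside.
- sprayer: Bystander: green bottle 60 mm wide, 150 mm high, loose. Origin at the centre of its underside.
- dibber: Bystander: wooden dibber with a steel tip, 200 mm long (its x), 22 mm thick, lying loose on the bench. Origin on the bench under its middle.

How it is judged:
On the way, in this order (a step that is already met when the one before it is completed fails the run):
1. the scraper is held in the gripper, down on the board (contact force between the fingers and scraper above 1 N and x of scraper in the frame of board between -0.07 and 0.07 m and y of scraper in the frame of board between -0.13 and 0.12 m and height (world z) of scraper below 0.088 m), for 0.1 s.
2. every chip lies in the stock box, below its rim (x of chip1 in the frame of stock between -0.078 and 0.078 m and y of chip1 in the frame of stock between -0.053 and 0.053 m and z of chip1 in the frame of stock between 0.005 and 0.064 m and x of chip2 in the frame of stock between -0.078 and 0.078 m and y of chip2 in the frame of stock between -0.053 and 0.053 m and z of chip2 in the frame of stock between 0.005 and 0.064 m and x of chip3 in the frame of stock between -0.078 and 0.078 m and y of chip3 in the frame of stock between -0.053 and 0.053 m and z of chip3 in the frame of stock between 0.005 and 0.064 m and x of chip4 in the frame of stock between -0.078 and 0.078 m and y of chip4 in the frame of stock between -0.053 and 0.053 m and z of chip4 in the frame of stock between 0.005 and 0.064 m and x of chip5 in the frame of stock between -0.078 and 0.078 m and y of chip5 in the frame of stock between -0.053 and 0.053 m and z of chip5 in the frame of stock between 0.005 and 0.064 m and x of chip6 in the frame of stock between -0.078 and 0.078 m and y of chip6 in the frame of stock between -0.053 and 0.053 m and z of chip6 in the frame of stock between 0.005 and 0.064 m and x of chip7 in the frame of stock between -0.078 and 0.078 m and y of chip7 in the frame of stock between -0.053 and 0.053 m and z of chip7 in the frame of stock between 0.005 and 0.064 m and x of chip8 in the frame of stock between -0.078 and 0.078 m and y of chip8 in the frame of stock between -0.053 and 0.053 m and z of chip8 in the frame of stock between 0.005 and 0.064 m and x of chip9 in the frame of stock between -0.078 and 0.078 m and y of chip9 in the frame of stock between -0.053 and 0.053 m and z of chip9 in the frame of stock between 0.005 and 0.064 m and x of chip10 in the frame of stock between -0.078 and 0.078 m and y of chip10 in the frame of stock between -0.053 and 0.053 m and z of chip10 in the frame of stock between 0.005 and 0.064 m), for 0.2 s.
3. a first seed box is seated on the stock box (((z of box1 in the frame of stock between 0.066 and 0.0735 m and horizontal distance between box1 and stock below 0.015 m and angle between the x axis of box1 and the x axis of stock, either way round below 0.1 rad and angle between box1's own z axis and vertical below 0.04 rad) or (z of box2 in the frame of stock between 0.066 and 0.0735 m and horizontal distance between box2 and stock below 0.015 m and angle between the x axis of box2 and the x axis of stock, either way round below 0.1 rad and angle between box2's own z axis and vertical below 0.04 rad) or (z of box3 in the frame of stock between 0.066 and 0.0735 m and horizontal distance between box3 and stock below 0.015 m and angle between the x axis of box3 and the x axis of stock, either way round below 0.1 rad and angle between box3's own z axis and vertical below 0.04 rad) or (z of box4 in the frame of stock between 0.066 and 0.0735 m and horizontal distance between box4 and stock below 0.015 m and angle between the x axis of box4 and the x axis of stock, either way round below 0.1 rad and angle between box4's own z axis and vertical below 0.04 rad))), for 0.2 s.
At the end, for the whole second after the job is handed in: Every chip is in the stock box below its rim; the scraper stands upright in its rest (within 22 mm of its centre); every seed box present is in one pile on the stock box, level, within 15 mm and 0.1 rad of it, lugs seated (height within 3.5 mm); all at rest (all of step 2 and horizontal distance between scraper and rest below 0.022 m and z of scraper in the frame of rest between 0.004 and 0.012 m and angle between scraper's own z axis and vertical below 0.06 rad and (z of box1 in the frame of stock between 0.066 and 0.0735 m or z of box1 in the frame of stock between 0.121 and 0.1285 m or z of box1 in the frame of stock between 0.176 and 0.1835 m or z of box1 in the frame of stock between 0.231 and 0.2385 m) and horizontal distance between each of box1, box2, box3, box4 and stock below 0.015 m and angle between the x axis of each of box1, box2, box3, box4 and the x axis of stock, either way round below 0.1 rad and angle between each of box1, box2, box3, box4's own z axis and vertical below 0.04 rad and (z of box2 in the frame of stock between 0.066 and 0.0735 m or z of box2 in the frame of stock between 0.121 and 0.1285 m or z of box2 in the frame of stock between 0.176 and 0.1835 m or z of box2 in the frame of stock between 0.231 and 0.2385 m) and (z of box3 in the frame of stock between 0.066 and 0.0735 m or z of box3 in the frame of stock between 0.121 and 0.1285 m or z of box3 in the frame of stock between 0.176 and 0.1835 m or z of box3 in the frame of stock between 0.231 and 0.2385 m) and (z of box4 in the frame of stock between 0.066 and 0.0735 m or z of box4 in the frame of stock between 0.121 and 0.1285 m or z of box4 in the frame of stock between 0.176 and 0.1835 m or z of box4 in the frame of stock between 0.231 and 0.2385 m) and linear speed of each of box1, box2, box3, box4, scraper below 0.02 m/s); the robot touches nothing.
It fails at once if a chip lying on the board is touched with the fingers instead of the scraper ((contact force between the fingers and chip1 above 1 N and x of chip1 in the frame of board between -0.068 and 0.068 m and y of chip1 in the frame of board between -0.115 and 0.112 m and z of chip1 in the frame of board between 0.063 and 0.085 m) or (contact force between the fingers and chip2 above 1 N and x of chip2 in the frame of board between -0.068 and 0.068 m and y of chip2 in the frame of board between -0.115 and 0.112 m and z of chip2 in the frame of board between 0.063 and 0.085 m) or (contact force between the fingers and chip3 above 1 N and x of chip3 in the frame of board between -0.068 and 0.068 m and y of chip3 in the frame of board between -0.115 and 0.112 m and z of chip3 in the frame of board between 0.063 and 0.085 m) or (contact force between the fingers and chip4 above 1 N and x of chip4 in the frame of board between -0.068 and 0.068 m and y of chip4 in the frame of board between -0.115 and 0.112 m and z of chip4 in the frame of board between 0.063 and 0.085 m) or (contact force between the fingers and chip5 above 1 N and x of chip5 in the frame of board between -0.068 and 0.068 m and y of chip5 in the frame of board between -0.115 and 0.112 m and z of chip5 in the frame of board between 0.063 and 0.085 m) or (contact force between the fingers and chip6 above 1 N and x of chip6 in the frame of board between -0.068 and 0.068 m and y of chip6 in the frame of board between -0.115 and 0.112 m and z of chip6 in the frame of board between 0.063 and 0.085 m) or (contact force between the fingers and chip7 above 1 N and x of chip7 in the frame of board between -0.068 and 0.068 m and y of chip7 in the frame of board between -0.115 and 0.112 m and z of chip7 in the frame of board between 0.063 and 0.085 m) or (contact force between the fingers and chip8 above 1 N and x of chip8 in the frame of board between -0.068 and 0.068 m and y of chip8 in the frame of board between -0.115 and 0.112 m and z of chip8 in the frame of board between 0.063 and 0.085 m) or (contact force between the fingers and chip9 above 1 N and x of chip9 in the frame of board between -0.068 and 0.068 m and y of chip9 in the frame of board between -0.115 and 0.112 m and z of chip9 in the frame of board between 0.063 and 0.085 m) or (contact force between the fingers and chip10 above 1 N and x of chip10 in the frame of board between -0.068 and 0.068 m and y of chip10 in the frame of board between -0.115 and 0.112 m and z of chip10 in the frame of board between 0.063 and 0.085 m)).
It fails at once if a bystander (pot, bottle or dibber) is pushed more than 40 mm (distance of any of pot, sprayer, dibber from where it was at the start of the episode above 0.04 m).
Of box1, box2, box3, box4 only 3 to 4 are there at a start; the rules pass over those that are not, and their reading is None.
Of chip1, chip2, chip3, chip4, chip5, chip6, chip7, chip8, chip9, chip10 only 6 to 10 are there at a start; the rules pass over those that are not, and their reading is None.
At some moment in a run one of box1, box2, box3, box4 may be knocked a few centimetres aside while the robot is not near it.
Once in a run the grip may slacken for a moment while it holds something.
It also fails if it takes over 210 s, if anything falls off the work surface, if the arm or the gripper's body presses on something with over 40 N, if the wrist force passes 120 N, or if a joint passes its speed limit or range.

### The arm

A 7-joint arm with a two-finger parallel gripper is mounted at the origin on the work surface. World frame = base frame: x ahead of the robot, y to its left, z up, the work surface at z = 0. Lengths are in m, angles in rad, forces in N, time in s.
With the tool pointing down it reaches from about 0.425 to 0.875 m from the base axis. Payload 4.7 kg.
Tool frame: the origin (TCP) lies at the very end of the fingers, on their centre line; the grasp point (between the pads) lies 19 mm behind it; z points along the fingers, y is the line along which they close (so a half turn about z gives the same grasp; the last joint's range is limited). The gripper opens to 87 mm and grips with 3 to 60 N. Pads are 19 mm wide; open, the fingers measure 117 mm over their backs; the gripper's body (75 mm by 190 mm) begins 51 mm behind the grasp point.
Start: joints at [-1.316, 0.321, -0.07, 1.45, 0.023, 1.371, -0.057], TCP at [0.155, 0.631, 0.223] pointing down, gripper open.
Joint ranges: [-2.86, 2.86], [-0.3, 2.09], [-1.38, 1.24], [0.06, 2.45], [-1.56, 4.7], [0.09, 2.05], [-2.69, 2.69]. Speed limits (rad/s): [2.57, 2.57, 3.14, 3.14, 3.14, 3.14, 3.14].

### API

Orientations are given as a rotation vector (axis times angle).
In Python, from bench import ctrl, imaging, ticket gives the robot as it stands.
- The arm moves only by the tool jog_arm, never from a script. Its argument "rows" is text: rows parted by semicolons, each of 7 numbers parted by spaces: the shift along the tool's x, y, z in cm, then the turn, a rotation vector about the tool's x, y, z in rad, then the closure, from -1 (fully open) to 1 (shut), so that 0 is half open. A call has 1 to 5 rows; each row shifts and turns the commanded pose from where the row before left it, along the tool's axes as they then stand; what a row does not reach is not made up. A row lasts 1/8 s, in which the tool goes at most 62.5 mm and 10.7 degrees, less where a joint would pass 70% of its speed; a pose out of reach is approached as far as the arm can. A call with a gripper value outside its range is refused whole. The fingers move at their own pace and stop on an object; "force" is the grip in N (left out, the last holds). Time passes only in rows, so rows that do not move let the fingers close. It gives the time, the measured TCP pose, the force, the opening and the grip force at its end, in the units of the state.
- ctrl.get_state(): the state, without advancing time (a new reading comes with each control period).
- imaging.get_image(name): name is "scene" or "top"; returns a dict with "img" (420x560x3 uint8, blue, green, red), "vertical_fov" (degrees; the focal length in pixels is half the picture's height over the tangent of half this angle, whatever the lens; pixels are square), "cx", "cy" (the principal point, pixels), "origin" and "orientation" of the camera in the world. Camera axes: x right, y down, z forward; pixel columns grow to the right and rows downward; lengths in m; the calibration is good to about 2 mm. A picture is of the moment at which its call begins. There is no depth.
- ticket.close_job(): hands the job in; it is judged then, once.
The state is a dict: "time": time; "joint_positions": joint angles; "qd": joint speeds; "joint_torque": joint torques, N m; "position": TCP position; "tool_rot": TCP orientation; "ft_force": force on the tool from outside, world axes, zero at the start; "torque": the same for the moment, N m; "grip_width": opening from 0.0 (shut) to 1.0 (fully open); "grip_force": force on a finger pad.
Only numpy, scipy, OpenCV 4.12 (cv2) and the standard library are available. Lean on these libraries where they do the work, as an engineer would, in place of code of your own. Each camera call takes 0.05 s, during which the arm holds its last target. There are 200 camera calls.

## Working session

There is one attempt and no reset: what is moved stays moved. The work goes in short steps, Python scripts to look and compute and a tool call to move; the robot and the scene stay as the last step left them, time stands still between calls to the robot, and variables do not carry over. Pictures are saved under pics/ and viewed, at most 14 in all, crops included, and the job is handed in when it is done.

Besides the shell and the picture viewer there is one more tool, called after "Request:" as a command line: name --argument value ..., lists and objects as JSON in quotes. jog_arm: Moves the arm, as the interface text tells. Its arguments: {"type":"object","properties":{"rows":{"type":"string"},"force":{"type":"number"}},"required":["rows"]}

```bash
ls; mkdir -p pics; python3 - <<'E'
from bench import ctrl, imaging, ticket
import cv2, numpy as np
print(ctrl.get_state())
for n in ("scene","top"):
    d=imaging.get_image(n); cv2.imwrite(f"pics/{n}0.png",d["img"]); 
    print({k:v for k,v in d.items() if k!="img"})
E
```

```text
pics
{'time': 0.0, 'joint_positions': array([-1.3158914 ,  0.32180421, -0.07006512,  1.45170091,  0.02261146,
        1.3707924 , -0.05687581]), 'qd': array([-2.81490424e-04, -2.82599412e-04, -6.25061573e-04, -7.77673566e-05,
       -2.99585320e-04, -1.10061004e-03,  8.59161328e-04]), 'joint_torque': array([ 9.76675947e-04, -4.91312420e+01, -4.03412059e-01, -3.12520838e+01,
       -6.37270161e-02,  4.39820113e-02,  1.73934013e-04]), 'position': array([0.15494516, 0.63068113, 0.22146056]), 'tool_rot': array([-3.77267596e-01, -3.11874189e+00,  3.00790950e-03]), 'ft_force': array([-0.25006204, -0.84724522,  0.43811501]), 'torque': array([-0.01075849, -0.03400075, -0.05799179]), 'grip_force': 0.0, 'grip_width': 1.000127282962727}
{'vertical_fov': 49.64894645459972, 'cx': 278.73742479216463, 'cy': 204.9149811826412, 'origin': array([ 1.44976402, -0.13200635,  0.85919018]), 'orientation': array([-1.84760599, -1.5442191 ,  0.70763596])}
{'vertical_fov': 57.06380204668858, 'cx': 282.8211537420616, 'cy': 207.94586206783828, 'origin': array([0.47656784, 0.02938374, 0.92498773]), 'orientation': array([-2.12091692,  2.1806616 , -0.13059717])}
```

View pics/scene0.png

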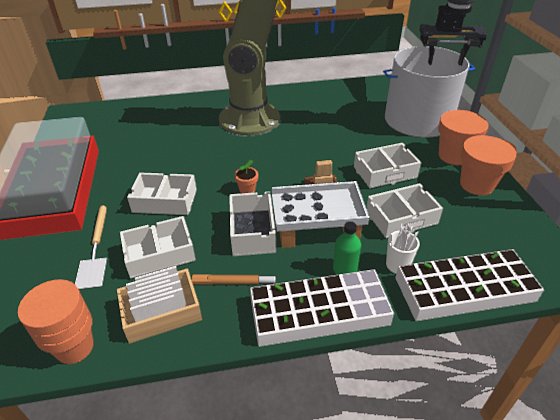

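View pics/top0.png

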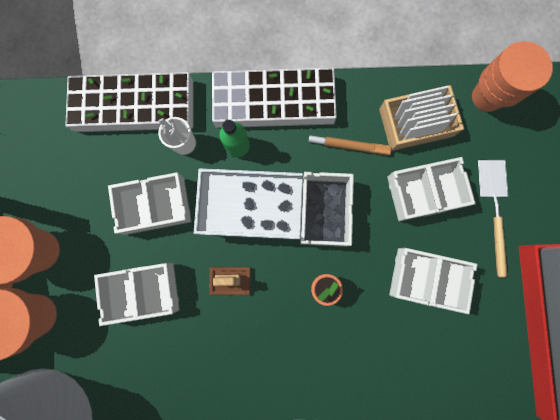

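The scene view shows four white seed boxes, the board with about 8 chips, the stock box, and the rest with the scraper. In the top view the boxes are at (149,203), (136,294), (431,189) and (434,280), the stock is at (328,209), the board at (250,204), the rest at (230,281), the pot at (327,290) and the sprayer at (234,138).

```bash
cat > h.py <<'E'
import numpy as np, cv2
from scipy.spatial.transform import Rotation as R
from bench import ctrl, imaging, ticket
def cam(n):
    d=imaging.get_image(n); d["f"]=d["img"].shape[0]/2/np.tan(np.radians(d["vertical_fov"])/2); d["R"]=R.from_rotvec(d["orientation"]).as_matrix(); return d
def ray(d,p):
    p=np.atleast_2d(np.asarray(p,float)); v=np.c_[(p[:,0]-d["cx"])/d["f"],(p[:,1]-d["cy"])/d["f"],np.ones(len(p))]
    return v@d["R"].T
def cast(d,p,z):
    v=ray(d,p); return d["origin"]+v*((z-d["origin"][2])/v[:,2])[:,None]
def proj(d,P):
    q=(np.atleast_2d(P)-d["origin"])@d["R"]; return np.c_[d["cx"]+d["f"]*q[:,0]/q[:,2],d["cy"]+d["f"]*q[:,1]/q[:,2]]
def chips(d):
    hsv=cv2.cvtColor(d["img"],cv2.COLOR_BGR2HSV)
    return hsv
E
python3 - <<'E'
from h import *
d=cam("top"); np.savez("top0.npz",**d)
c=dict(A=(149,203),B=(136,294),C=(431,189),D=(434,280),S=(328,209),Bd=(250,204),rest=(230,281),pot=(327,290),spr=(234,138))
for k,p in c.items():
    z=dict(S=.07,Bd=.072,rest=.014,pot=.06,spr=.15).get(k,.063)
    print(k,cast(d,p,z).round(3))
tiles=[]
for k in ("A","B","S","C","D","rest"):
    x,y=c[k]; t=d["img"][y-46:y+46,x-44:x+44]; tiles.append(cv2.resize(t,None,fx=3,fy=3,interpolation=cv2.INTER_NEAREST))
cv2.imwrite("pics/tiles.png",np.vstack([np.hstack(tiles[:3]),np.hstack(tiles[3:])]))
E
```

```text
A [[0.608 0.337 0.063]]
B [[0.407 0.362 0.063]]
C [[ 0.622 -0.301  0.063]]
D [[ 0.42  -0.292  0.063]]
S [[ 0.582 -0.066  0.07 ]]
Bd [[0.598 0.108 0.072]]
rest [[0.427 0.162 0.014]]
pot [[ 0.405 -0.057  0.06 ]]
spr [[0.726 0.131 0.15 ]]
```

View pics/tiles.png

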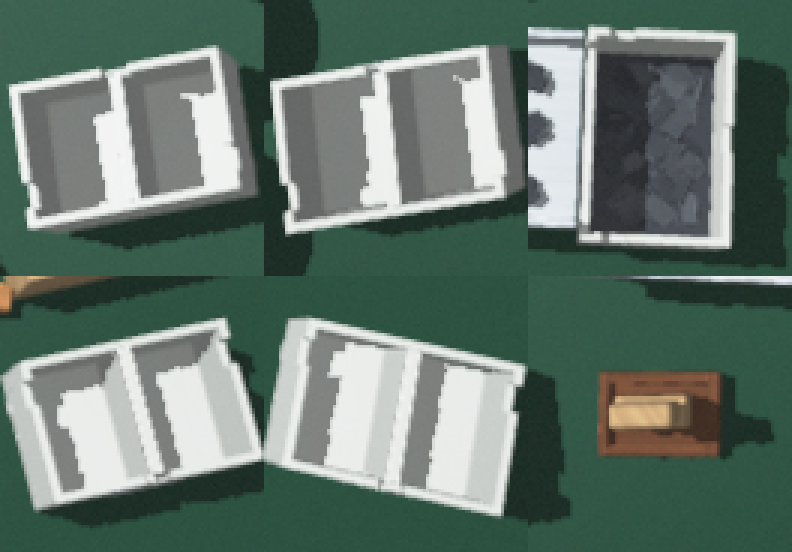

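The tiles show the mid-wall notch on the image-up side (world +x) for boxes A and B, and on the image-down side for C and D. The stock's mid notch is on its right (world -y). So A and B must turn -90° and C and D +90°.

```bash
cat >> h.py <<'E'
def rect(d,P,z,half,thr):
    """min-area rect (metres) of the bright rim near world P, at height z; box +/-half px window"""
    g=d["img"].min(2); x,y=proj(d,[P[0],P[1],z])[0].round().astype(int)
    m=np.zeros_like(g); s=np.s_[max(0,y-half[1]):y+half[1],max(0,x-half[0]):x+half[0]]; m[s]=(g[s]>thr)*255
    n,l,st,_=cv2.connectedComponentsWithStats(m,connectivity=4); k=1+st[1:,4].argmax()
    c=max(cv2.findContours((l==k).astype(np.uint8),0,1)[0],key=cv2.contourArea)[:,0]
    r=[]
    # boundary pixels centres lie half a pixel inside
    w=cast(d,c,z)[:,:2].astype(np.float32)*1000
    (cx,cy),(a,b),t=cv2.minAreaRect(w)
    if a<b: a,b,t=b,a,t-90
    t=(t+90)%180-90
    return np.round([cx,cy,a+2,b+2,t],1)
E
python3 - <<'E'
from h import *
d=dict(np.load("top0.npz"))
g=d["img"].min(2)
print(g[204,95:115],g[204,170:196]); print(g[189,382:400]); print(g[280,385:402]); print(g[209,290:312],g[209,345:358])
for thr in (200,210,220,228):
  for k,P,z,h in (("A",(.608,.337),.063,(50,45)),("B",(.407,.362),.063,(50,45)),("C",(.622,-.301),.063,(50,45)),("D",(.42,-.292),.063,(50,45)),("S",(.582,-.066),.07,(27,40))):
    print(thr,k,rect(d,P,z,h,thr))
E
```

```text
[ 62  60  60  61  57  58  60  57  59  61  59  59  58  59  58 168 236 243
 187 103] [127 226 241 241 240 240 240 240 240 235 226 216 160 114 104 103 105 100
  61  30  27  31  26  32  31  76]
[ 48  49  48  47  49  48  49  82 154 189 194 194 196 195 195 199 227 234]
[ 48  45  45  45  46  46  80 178 205 205 207 205 205 210 230 236 226]
[115 117 171 216 224 222 223 223 222 222 195 121 200 235 238 176  69  48
  50  49  51  49] [188 209 205 219 233 236 169  56  31  31  31  32  29]
200 A [610.4 343.2 164.1 112.  -80.2]
200 B [408.9 368.4 163.7 112.3 -82.2]
200 C [ 625.5 -304.1  164.8  111.3  -79.5]
200 D [ 421.4 -289.7  175.1  111.2   75.5]
200 S [584.3 -74.9 161.7  88.7  -4.6]
210 A [610.7 343.2 163.6 111.4 -80.5]
210 B [409.1 368.4 163.7 111.2 -82.2]
210 C [ 625.2 -304.3  164.2  110.5  -79.7]
210 D [ 424.8 -247.8   99.5   71.2  -10.7]
210 S [527.5 -91.  122.2  64.7 -47.7]
220 A [610.7 343.5 162.8 110.6 -80.6]
220 B [408.6 368.1 162.6 109.4 -82.2]
220 C [ 608.4 -261.4   92.8   69.3   13. ]
220 D [ 427.6 -257.7   91.    36.6  -14.3]
220 S [547.6 -70.3  87.8  86.7  87.2]
228 A [610.6 343.3 162.  108.8 -80.2]
228 B [408.7 367.4 160.9 109.5 -82.4]
228 C [ 602.7 -264.    78.1   68.1   11. ]
228 D [ 427.8 -257.4   90.5   35.6  -13.7]
228 S [547.6 -71.4  86.6  85.6  -2.8]
```

```bash
cat >> h.py <<'E'
def hull(d,box,z,thr,minpx=25):
    """bright pixels in window (x0,y0,x1,y1) -> world mm points at z, min rect"""
    g=d["img"].min(2); x0,y0,x1,y1=box; m=np.zeros_like(g); m[y0:y1,x0:x1]=(g[y0:y1,x0:x1]>thr)
    n,l,st,_=cv2.connectedComponentsWithStats(m,connectivity=8)
    m=np.isin(l,[i for i in range(1,n) if st[i,4]>=minpx])
    p=np.argwhere(m)[:,::-1]; w=(cast(d,p,z)[:,:2]*1000).astype(np.float32)
    (cx,cy),(a,b),t=cv2.minAreaRect(w)
    if a<b: a,b,t=b,a,t-90
    return w,np.round([cx,cy,a+2,b+2,(t+90)%180-90],1)
E
python3 - <<'E'
from h import *
d=dict(np.load("top0.npz"))
for thr in (208,212,216,220): print(thr,"C",hull(d,(382,150,482,235),.063,thr)[1],"D",hull(d,(382,238,482,322),.063,thr)[1])
for thr in (150,180,200):
    w,r=hull(d,(312,160,360,255),.07,thr); print(thr,"S",r)
    # right-edge points
    a=np.radians(-3)
    h=cv2.convexHull(w)[:,0]; print(h[h[:,1]<-115].round(1).tolist())
# board: far lip tops z=.092, outer
for thr in (100,150,190): print(thr,"Bd",hull(d,(190,160,300,245),.092,thr)[1],hull(d,(190,160,300,245),.072,thr)[1])
hsv=cv2.cvtColor(d["img"],cv2.COLOR_BGR2HSV)
# rest & scraper
sub=hsv[262:300,205:255]; print(sub[19,::3].tolist())
# chips
m=np.zeros(hsv.shape[:2],np.uint8); m[178:234,215:302]=(d["img"].max(2)[178:234,215:302]<110)*255
n,l,st,c=cv2.connectedComponentsWithStats(m)
for i in range(1,n): print(st[i],cast(d,c[i],.078).round(3)) if st[i,4]>15 else 0
E
```

```text
208 C [ 629.3 -324.8  206.9  110.6  -79.5] D [ 420.3 -294.2  165.4  110.2   75.7]
212 C [ 629.5 -325.2  206.4  110.1  -79.3] D [ 420.1 -294.2  164.5  109.9   75.7]
216 C [ 629.3 -325.4  205.8  109.3  -79.4] D [ 420.  -294.2  164.5  109.6   75.7]
220 C [ 625.5 -304.7  163.7  108.8  -79.5] D [ 419.9 -294.4  164.1  109.4   75.8]
150 S [584.4 -75.5 165.   89.9  -3. ]
[[594.4000244140625, -120.0999984741211], [610.2000122070312, -120.9000015258789], [635.2000122070312, -122.0999984741211], [660.4000244140625, -123.4000015258789]]
180 S [584.3 -75.5 162.1  89.9  -3. ]
[[619.2999877929688, -121.30000305175781], [628.4000244140625, -121.80000305175781], [635.2000122070312, -122.0999984741211], [660.4000244140625, -123.4000015258789]]
200 S [584.3 -75.6 161.5  88.   -3.8]
[[547.5, -115.5], [637.5, -122.19999694824219], [639.7999877929688, -122.30000305175781], [642.0, -122.4000015258789], [644.2999877929688, -122.5999984741211], [653.5, -123.0], [658.0999755859375, -123.30000305175781], [660.4000244140625, -121.0999984741211]]
100 Bd [598.4 110.5 231.4 148.   85.7] [601.4 112.4 236.9 151.5  85.7]
150 Bd [598.5 110.3 231.2 147.   85.7] [601.4 112.3 236.7 150.5  85.7]
190 Bd [598.3 110.  230.3 146.2  85.7] [601.3 112.  235.8 149.7  85.7]
[[75, 112, 89], [76, 112, 89], [11, 130, 126], [18, 96, 225], [17, 101, 213], [18, 97, 221], [18, 97, 223], [17, 101, 214], [17, 100, 212], [17, 97, 200], [17, 86, 92], [17, 88, 102], [10, 113, 63], [9, 116, 66], [11, 120, 66], [47, 40, 45], [79, 92, 47]]
[262 181  12  10  78] [[0.638 0.067 0.078]]
[243 183  12   9  84] [[0.637 0.109 0.078]]
[278 184  13  10  85] [[0.631 0.03  0.078]]
[245 198   9  12  81] [[0.598 0.109 0.078]]
[279 201  12  11  90] [[0.591 0.03  0.078]]
[242 217  11  12  90] [[0.558 0.114 0.078]]
[261 221  12   9  84] [[0.551 0.07  0.078]]
[277 221  11  10  78] [[0.548 0.037 0.078]]
```

```bash
cat >> h.py <<'E'
def plan(p,yaw_y,n=None,step=.055,astep=.16):
    """rows (tool frame, cm/rad) from measured pose to TCP p with tool down and tool-y at world angle yaw_y (mod pi, degrees)"""
    s=ctrl.get_state(); p0=s["position"]; R0=R.from_rotvec(s["tool_rot"]).as_matrix()
    best=None
    for k in (0,180):
        a=np.radians(yaw_y+k); y=np.array([np.cos(a),np.sin(a),0]); z=np.array([0,0,-1.]); T=np.c_[np.cross(y,z),y,z]
        rv=R.from_matrix(R0.T@T).as_rotvec()
        if best is None or np.linalg.norm(rv)<np.linalg.norm(best): best=rv
    rv=best; D=np.array(p)-p0
    n=n or int(max(1,np.ceil(max(np.linalg.norm(D)/step,np.linalg.norm(rv)/astep))))
    C=R0.copy()
    print("from",p0.round(4),"y at",np.degrees(np.arctan2(R0[1,1],R0[0,1])).round(1),"q7",s["joint_positions"][6].round(2),"w",round(s["grip_width"],3),"f",s["ft_force"].round(1),"t",round(s["time"],1))
    for i in range(n):
        d=C.T@D/n*100; C=C@R.from_rotvec(rv/n).as_matrix()
        print(" ".join(f"{v:.2f}" for v in d)," ".join(f"{v:.3f}" for v in rv/n))
E
python3 - <<'E'
from h import *
d=dict(np.load("top0.npz")); hsv=cv2.cvtColor(d["img"],cv2.COLOR_BGR2HSV)
for c in (216,222,228): print(c,hsv[266:300,c,2].tolist())
for lo in (190,205):
    m=np.zeros(hsv.shape[:2],np.uint8); s=np.s_[262:302,205:255]; m[s]=(hsv[s][...,2]>lo)&(hsv[s][...,0]>14)&(hsv[s][...,0]<24)
    p=np.argwhere(m)[:,::-1]; print(lo,len(p),cv2.minAreaRect((cast(d,p,.09)[:,:2]*1000).astype(np.float32)), cast(d,p.mean(0),.09))
m=np.zeros(hsv.shape[:2],np.uint8); m[s]=(hsv[s][...,0]<20)
p=np.argwhere(cv2.morphologyEx(m,2,np.ones((3,3))))[:,::-1]; print("rest",cv2.minAreaRect((cast(d,p,.014)[:,:2]*1000).astype(np.float32)))
E
```

```text
216 [80, 100, 122, 129, 129, 130, 131, 128, 120, 205, 218, 181, 187, 210, 214, 213, 213, 218, 209, 166, 121, 115, 116, 120, 120, 130, 127, 123, 99, 75, 88, 87, 87, 87]
222 [80, 101, 120, 127, 102, 106, 129, 125, 118, 191, 189, 166, 201, 219, 225, 226, 224, 220, 205, 145, 107, 113, 115, 118, 119, 126, 126, 120, 98, 77, 86, 89, 88, 87]
228 [85, 104, 124, 130, 119, 117, 129, 126, 105, 188, 179, 164, 201, 210, 215, 218, 220, 217, 196, 134, 73, 96, 116, 119, 119, 125, 127, 126, 102, 77, 87, 85, 86, 84]
190 156 ((434.8208312988281, 161.9417266845703), (51.15459442138672, 18.897310256958008), 88.48023986816406) [[0.43325814 0.16602625 0.09      ]]
205 110 ((433.7645263671875, 161.9707794189453), (51.15338134765625, 16.79282569885254), 88.46917724609375) [[0.43217835 0.16794189 0.09      ]]
rest ((428.5625305175781, 163.75137329101562), (95.54606628417969, 61.82095718383789), 88.4566650390625)
```

```bash
python3 -c "
from h import *
plan((.431,.165,.2),-1.5)"
```

```text
from [0.1549 0.6308 0.2217] y at 76.2 q7 -0.06 w 1.001 f [ 0.6 -0.1 -0.9] t 0.1
-3.79 -3.87 0.22 -0.000 0.000 0.136
-4.28 -3.32 0.22 -0.000 0.000 0.136
-4.69 -2.71 0.22 -0.000 0.000 0.136
-5.01 -2.05 0.22 -0.000 0.000 0.136
-5.24 -1.35 0.22 -0.000 0.000 0.136
-5.38 -0.63 0.22 -0.000 0.000 0.136
-5.41 0.10 0.22 -0.000 0.000 0.136
-5.35 0.83 0.22 -0.000 0.000 0.136
-5.19 1.55 0.22 -0.000 0.000 0.136
-4.93 2.24 0.22 -0.000 0.000 0.136
```

Request:
jog_arm --rows "-3.8 -3.9 0 0 0 0.136 -1; -4.3 -3.3 0 0 0 0.136 -1; -4.7 -2.7 0.2 0 0 0.136 -1; -5.0 -2.0 0.2 0 0 0.136 -1; -5.2 -1.3 0.2 0 0 0.136 -1"

```text
time: 0.78
position: [0.2943, 0.3973, 0.2163]
tool_rot: [1.402, 2.811, 0.0]
ft_force: [0.8, 1.2, 0.6]
grip_width: 0.994
grip_force: 0.0
```

Request:
jog_arm --rows "-5.4 -0.6 0.4 0 0 0.136 -1; -5.4 0.1 0.4 0 0 0.136 -1; -5.3 0.8 0.4 0 0 0.136 -1; -5.2 1.5 0.4 0 0 0.136 -1; -4.9 2.2 0.2 0 0 0.136 -1"

```text
time: 1.4
position: [0.4304, 0.1647, 0.1983]
tool_rot: [-2.259, -2.183, -0.0]
ft_force: [0.6, 1.4, -0.5]
grip_width: 0.999
grip_force: 0.0
```

```bash
python3 -c "
from h import *
plan((.431,.165,.06),-1.5)"
```

```text
from [0.4304 0.1647 0.1983] y at -2.0 q7 -0.49 w 0.999 f [ 0.6  1.4 -0.5] t 1.4
0.01 0.02 4.61 0.000 -0.000 -0.003
0.01 0.02 4.61 0.000 -0.000 -0.003
0.01 0.02 4.61 0.000 -0.000 -0.003
```

Request:
jog_arm --rows "0 0 5 0 0 0 -1; 0 0 5 0 0 0 -1; 0 0 3 0 0 0 -1; 0 0 1.8 0 0 0 -1; 0 0 0 0 0 0 -1"

```text
time: 2.02
position: [0.4286, 0.1656, 0.0492]
tool_rot: [-2.254, -2.187, 0.006]
ft_force: [-0.2, -0.2, 0.8]
grip_width: 0.995
grip_force: 0.0
```

Request:
jog_arm --rows "0 0 0 0 0 0 0.9; 0 0 0 0 0 0 0.9; 0 0 0 0 0 0 0.9; 0 0 0 0 0 0 0.9; 0 0 0 0 0 0 0.9" --force 45

```text
time: 2.65
position: [0.4301, 0.1665, 0.0507]
tool_rot: [2.255, 2.188, 0.001]
ft_force: [0.2, -0.5, 0.6]
grip_width: 0.516
grip_force: 0.0
```

Request:
jog_arm --rows "0 0 0 0 0 0 1; 0 0 0 0 0 0 1; 0 0 0 0 0 0 1; 0 0 0 0 0 0 1; 0 0 0 0 0 0 1" --force 45

```text
time: 3.28
position: [0.43, 0.1664, 0.0506]
tool_rot: [2.254, 2.188, 0.0]
ft_force: [0.1, -0.4, -0.7]
grip_width: 0.205
grip_force: 45.0
```

Request:
jog_arm --rows "0 0 -1 0 0 0 1; 0 0 -3 0 0 0 1; 0 0 -5 0 0 0 1; 0 0 -5 0 0 0 1; 0 0 0 0 0 0 1"

```text
time: 3.9
position: [0.4325, 0.1675, 0.1951]
tool_rot: [2.254, 2.187, 0.014]
ft_force: [0.4, -0.6, -3.0]
grip_width: 0.202
grip_force: 45.0
```

```bash
cat >> h.py <<'E'
BY=np.radians(-4.3); BO=np.array([.5985,.1105])
def bd(x,y): return BO+np.array([x*np.cos(BY)-y*np.sin(BY),x*np.sin(BY)+y*np.cos(BY)])
E
python3 -c "
from h import *
d=cam('top'); cv2.imwrite('pics/g1.png',cv2.resize(d['img'][200:340,150:330],None,fx=3,fy=3))
print(bd(0.037,.093))
plan((*bd(.037,.093),.2),85.7)"
```

```text
[0.64236887 0.200464  ]
from [0.4309 0.1668 0.1925] y at -1.7 q7 -0.49 w 0.205 f [-0.3  0.5 -2.7] t 4.0
0.40 2.10 -0.07 0.000 0.000 -0.153
0.08 2.14 -0.07 0.000 0.000 -0.153
-0.25 2.13 -0.07 0.000 0.000 -0.153
-0.57 2.06 -0.07 0.000 0.000 -0.153
-0.88 1.95 -0.07 0.000 0.000 -0.153
-1.16 1.80 -0.07 0.000 0.000 -0.153
-1.42 1.60 -0.07 0.000 0.000 -0.153
-1.65 1.36 -0.07 0.000 0.000 -0.153
-1.84 1.10 -0.07 0.000 0.000 -0.153
-1.98 0.80 -0.07 0.000 0.000 -0.153
```

View pics/g1.png

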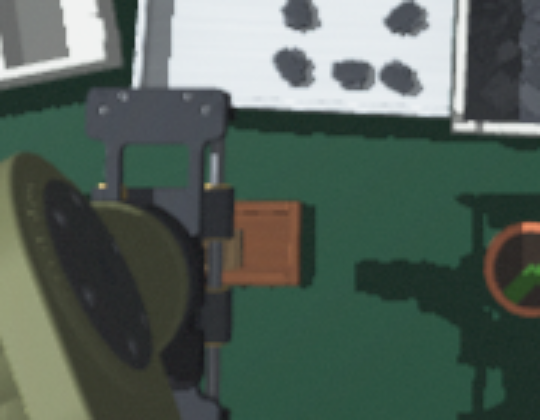

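Scraper held: opening 17.8 mm, load about 3 N. The view shows the hand over the rest and five chips at the front of the board.

```bash
python3 -c "
from h import *
plan((*bd(.034,.055),.195),85.7)"
```

```text
from [0.4309 0.1668 0.1925] y at -1.7 q7 -0.49 w 0.205 f [-0.3  0.5 -2.7] t 4.0
0.02 2.06 -0.02 0.000 0.000 -0.153
-0.29 2.04 -0.02 0.000 0.000 -0.153
-0.60 1.97 -0.02 0.000 0.000 -0.153
-0.89 1.85 -0.02 0.000 0.000 -0.153
-1.16 1.70 -0.02 0.000 0.000 -0.153
-1.41 1.50 -0.02 0.000 0.000 -0.153
-1.62 1.27 -0.02 0.000 0.000 -0.153
-1.79 1.01 -0.02 0.000 0.000 -0.153
-1.92 0.73 -0.02 0.000 0.000 -0.153
-2.01 0.42 -0.02 0.000 0.000 -0.153
```

Request:
jog_arm --rows "0 2.1 0 0 0 -0.153 1; -0.3 2.0 0 0 0 -0.153 1; -0.6 2.0 0 0 0 -0.153 1; -0.9 1.9 0 0 0 -0.153 1; -1.2 1.7 0 0 0 -0.153 1"

```text
time: 4.58
position: [0.5332, 0.1635, 0.1884]
tool_rot: [-1.267, -2.872, 0.005]
ft_force: [0.1, -0.2, -1.6]
grip_width: 0.205
grip_force: 45.0
```

Request:
jog_arm --rows "-1.4 1.5 0 0 0 -0.153 1; -1.6 1.3 0 0 0 -0.153 1; -1.8 1.0 0 0 0 -0.153 1; -1.9 0.7 0 0 0 -0.153 1; -2.0 0.4 0 0 0 -0.153 1"

```text
time: 5.2
position: [0.6355, 0.1618, 0.188]
tool_rot: [-0.103, -3.136, 0.003]
ft_force: [0.2, 0.2, -2.4]
grip_width: 0.203
grip_force: 45.0
```

```bash
python3 -c "
from h import *
plan((*bd(.034,.055),.1255),85.7,n=4)"
```

```text
from [0.6355 0.1618 0.188 ] y at 86.2 q7 1.32 w 0.203 f [ 0.2  0.2 -2.4] t 5.2
-0.03 0.03 1.56 -0.000 -0.001 0.002
-0.03 0.03 1.56 -0.000 -0.001 0.002
-0.03 0.03 1.56 -0.000 -0.001 0.002
-0.03 0.03 1.56 -0.000 -0.001 0.002
```

Request:
jog_arm --rows "-0.1 0.1 3 0 0 0.008 1; 0 0 3 0 0 0 1; 0 0 1.0 0 0 0 1; 0 0 0 0 0 0 1; 0 0 0 0 0 0 1"

```text
time: 5.82
position: [0.638, 0.1632, 0.1217]
tool_rot: [0.124, 3.137, 0.001]
ft_force: [0.3, -0.5, -1.0]
grip_width: 0.206
grip_force: 45.0
```

```bash
python3 -c "
from h import *
plan((*bd(.034,-.126),.1157),85.7,n=10)"
```

```text
from [0.638  0.1632 0.1217] y at 85.5 q7 1.32 w 0.206 f [ 0.3 -0.5 -1. ] t 5.8
0.01 -1.82 0.06 0.000 0.000 -0.000
0.01 -1.82 0.06 0.000 0.000 -0.000
0.01 -1.82 0.06 0.000 0.000 -0.000
0.01 -1.82 0.06 0.000 0.000 -0.000
0.01 -1.82 0.06 0.000 0.000 -0.000
0.01 -1.82 0.06 0.000 0.000 -0.000
0.01 -1.82 0.06 0.000 0.000 -0.000
0.01 -1.82 0.06 0.000 0.000 -0.000
0.01 -1.82 0.06 0.000 0.000 -0.000
0.01 -1.82 0.06 0.000 0.000 -0.000
```

Request:
jog_arm --rows "0 0 0.3 0 0 0 1; 0 0 0.3 0 0 0 1; 0 0 0 0 0 0 1; 0 0 0 0 0 0 1"

```text
time: 6.32
position: [0.6373, 0.1631, 0.1147]
tool_rot: [0.124, 3.139, 0.0]
ft_force: [0.4, 0.8, -1.7]
grip_width: 0.203
grip_force: 45.0
```

Request:
jog_arm --rows "0 -1.6 0 0 0 0 1; 0 -1.8 0 0 0 0 1; 0 -1.8 0 0 0 0 1; 0 -1.8 0 0 0 0 1; 0 -1.8 0 0 0 0 1"

```text
time: 6.95
position: [0.6302, 0.0737, 0.1146]
tool_rot: [0.125, 3.139, 0.0]
ft_force: [0.7, 0.9, -1.1]
grip_width: 0.204
grip_force: 45.0
```

Request:
jog_arm --rows "0 -1.8 0 0 0 0 1; 0 -1.8 0 0 0 0 1; 0 -1.8 0 0 0 0 1; 0 -1.8 0 0 0 0 1; 0 -1.9 0 0 0 0 1"

```text
time: 7.58
position: [0.6231, -0.0165, 0.1146]
tool_rot: [0.123, 3.139, 0.0]
ft_force: [-0.1, -0.7, -1.5]
grip_width: 0.202
grip_force: 45.0
```

```bash
python3 -c "
from h import *
d=cam('scene'); cv2.imwrite('pics/p1.png',cv2.resize(d['img'][150:290,210:390],None,fx=4,fy=4)); 
plan((*bd(.034,-.126),.1157),85.7,n=1)"
```

```text
from [ 0.6227 -0.0208  0.1147] y at 85.3 q7 1.61 w 0.204 f [-0.4 -2.7 -2.2] t 7.6
-0.00 0.31 -0.10 -0.003 0.000 -0.007
```

View pics/p1.png

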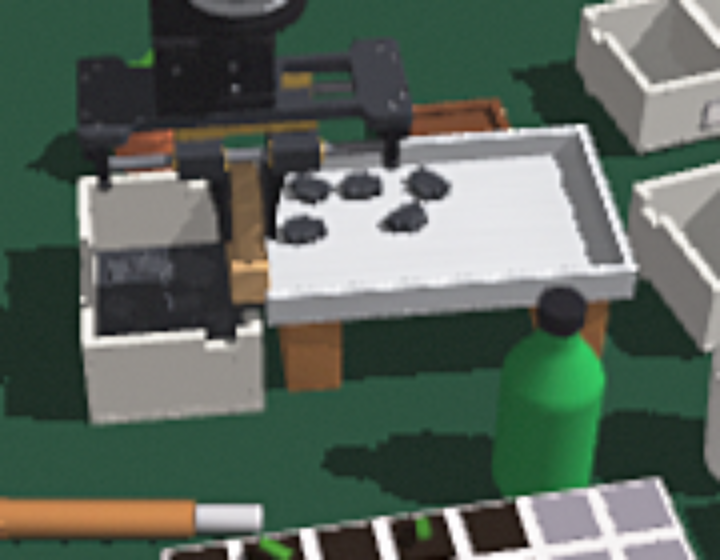

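Strip one is clear: three chips went in and five remain, near (300–430, 185–230) in this crop.

Request:
jog_arm --rows "0 0 -3.5 0 0 0 1; 1.4 5 0 0 0 0 1; 1.8 5 0 0 0 0 1; 1.8 5 0 0 0 0 1; 1.8 3.4 0 0 0 0 1"

```text
time: 8.25
position: [0.5689, 0.1763, 0.1493]
tool_rot: [-0.12, -3.139, -0.001]
ft_force: [0.2, -0.4, -2.5]
grip_width: 0.202
grip_force: 45.0
```

Request:
jog_arm --rows "0 0 2 0 0 0 1; 0 0 1.4 0 0 0 1; 0 0 0 0 0 0 1; 0 0 0 0 0 0 1"

```text
time: 8.75
position: [0.5702, 0.1723, 0.1154]
tool_rot: [-0.126, -3.139, 0.001]
ft_force: [0.9, -0.7, -2.2]
grip_width: 0.2
grip_force: 45.0
```

```bash
python3 -c "
from h import *
plan((*bd(-.034,-.126),.1155),85.7,n=10)"
```

```text
from [0.5702 0.1723 0.1154] y at 85.4 q7 1.24 w 0.2 f [ 0.9 -0.7 -2.2] t 8.8
0.00 -1.85 -0.00 -0.000 -0.000 -0.001
0.00 -1.85 -0.00 -0.000 -0.000 -0.001
0.00 -1.85 -0.00 -0.000 -0.000 -0.001
0.00 -1.85 -0.00 -0.000 -0.000 -0.001
0.01 -1.85 -0.00 -0.000 -0.000 -0.001
0.01 -1.85 -0.00 -0.000 -0.000 -0.001
0.01 -1.85 -0.00 -0.000 -0.000 -0.001
0.01 -1.85 -0.00 -0.000 -0.000 -0.001
0.01 -1.85 -0.00 -0.000 -0.000 -0.001
0.01 -1.85 -0.00 -0.000 -0.000 -0.001
```

Second strip, then straight on to the middle strip.

Request:
jog_arm --rows "0 -1.8 0 0 0 0 1; 0 -1.9 0 0 0 0 1; 0 -1.8 0 0 0 0 1; 0 -1.9 0 0 0 0 1; 0 -1.8 0 0 0 0 1"

```text
time: 9.38
position: [0.5626, 0.0801, 0.1157]
tool_rot: [0.125, 3.139, 0.0]
ft_force: [0.5, -0.3, -2.5]
grip_width: 0.205
grip_force: 45.0
```

Request:
jog_arm --rows "0 -1.9 0 0 0 0 1; 0 -1.8 0 0 0 0 1; 0 -1.9 0 0 0 0 1; 0 -1.8 0 0 0 0 1; 0 -1.9 0 0 0 0 1"

```text
time: 10.0
position: [0.5552, -0.0123, 0.1155]
tool_rot: [-0.124, -3.139, 0.0]
ft_force: [0.9, 0.2, -2.1]
grip_width: 0.203
grip_force: 45.0
```

Request:
jog_arm --rows "0 0 -3.5 0 0 0 1; -0.7 5 0 0 0 0 1; -0.9 5 0 0 0 0 1; -0.9 5 0 0 0 0 1; -0.9 3.2 0 0 0 0 1"

```text
time: 10.62
position: [0.6036, 0.1706, 0.1503]
tool_rot: [-0.119, -3.139, -0.001]
ft_force: [-0.2, -0.7, -3.6]
grip_width: 0.204
grip_force: 45.0
```

```bash
python3 -c "
from h import *
d=cam('scene'); cv2.imwrite('pics/p2.png',cv2.resize(d['img'][150:290,210:390],None,fx=4,fy=4)); 
plan((*bd(0,.055),.1155),85.7,n=1)"
```

```text
from [0.6044 0.1759 0.1501] y at 85.9 q7 1.27 w 0.202 f [ 2.2  5.7 -1.7] t 10.7
0.11 -1.08 3.45 0.004 0.001 0.004
```

View pics/p2.png

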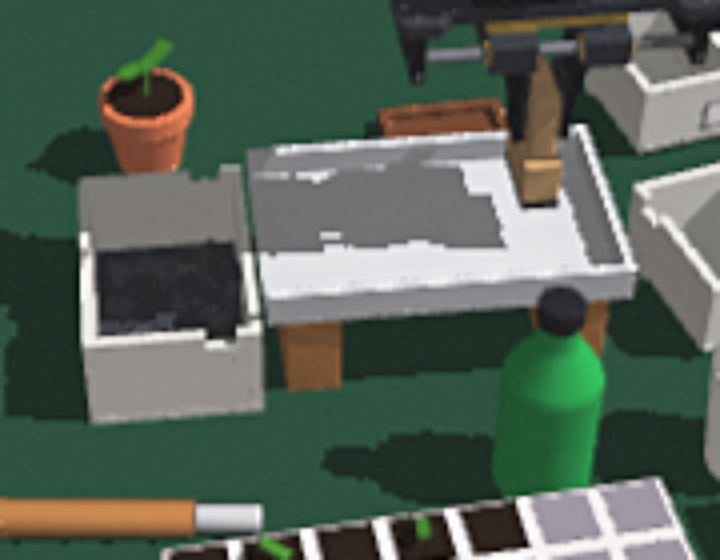

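The board is empty. The scraper goes back into the rest.

```bash
python3 -c "
from h import *
plan((.430,.1660,.15),-1.7)"
```

```text
from [0.6044 0.1759 0.1501] y at 85.9 q7 1.27 w 0.202 f [ 2.2  5.7 -1.7] t 10.7
1.73 -0.22 -0.00 0.000 -0.000 0.153
1.68 -0.48 -0.00 0.000 -0.000 0.153
1.59 -0.73 -0.00 0.000 -0.000 0.153
1.46 -0.97 -0.00 0.000 -0.000 0.153
1.29 -1.18 -0.00 0.000 -0.000 0.153
1.10 -1.36 -0.00 0.000 -0.000 0.153
0.88 -1.51 -0.00 0.000 -0.000 0.153
0.64 -1.63 -0.00 0.000 -0.000 0.153
0.38 -1.71 -0.00 0.000 -0.000 0.153
0.12 -1.74 -0.00 0.000 -0.000 0.153
```

Request:
jog_arm --rows "1.7 -0.2 -1 0 0 0.153 1; 1.7 -0.5 0 0 0 0.153 1; 1.6 -0.7 0 0 0 0.153 1; 1.5 -1.0 0 0 0 0.153 1; 1.3 -1.2 0 0 0 0.153 1"

```text
time: 11.3
position: [0.5151, 0.1627, 0.1604]
tool_rot: [-1.294, -2.863, 0.0]
ft_force: [-0.6, -1.1, -1.7]
grip_width: 0.202
grip_force: 45.0
```

Request:
jog_arm --rows "1.1 -1.4 0 0 0 0.153 1; 0.9 -1.5 0 0 0 0.153 1; 0.6 -1.6 0 0 0 0.153 1; 0.4 -1.7 0 0 0 0.153 1; 0.1 -1.8 0 0 0 0.153 1"

```text
time: 11.92
position: [0.4274, 0.1584, 0.1605]
tool_rot: [-2.269, -2.173, -0.0]
ft_force: [-0.3, -1.0, -2.0]
grip_width: 0.204
grip_force: 45.0
```

Request:
jog_arm --rows "0 0 0 0 0 0 1; 0 0 0 0 0 0 1"

```text
time: 12.18
position: [0.4287, 0.1589, 0.1608]
tool_rot: [2.261, 2.18, 0.002]
ft_force: [0.3, 0.2, -2.9]
grip_width: 0.209
grip_force: 45.0
```

```bash
python3 -c "
from h import *
plan((.430,.1660,.051),-1.7)"
```

```text
from [0.4287 0.1589 0.1608] y at -2.1 q7 -0.48 w 0.209 f [ 0.3  0.2 -2.9] t 12.2
0.24 0.03 3.66 0.000 -0.000 -0.002
0.24 0.03 3.66 0.000 -0.000 -0.002
0.24 0.04 3.66 0.000 -0.000 -0.002
```

Request:
jog_arm --rows "0.4 0.1 3.5 0 0 -0.006 1; 0.3 0 3.5 0 0 0 1; 0 0 2 0 0 0 1; 0 0 1 0 0 0 1; 0 0 0.8 0 0 0 1"

```text
time: 12.8
position: [0.4299, 0.1663, 0.0525]
tool_rot: [2.256, 2.186, 0.001]
ft_force: [-0.4, -0.6, -2.2]
grip_width: 0.205
grip_force: 45.0
```

Request:
jog_arm --rows "0 0 0 0 0 0 1; 0 0 0 0 0 0 1"

```text
time: 13.05
position: [0.4298, 0.1665, 0.0533]
tool_rot: [2.256, 2.186, 0.002]
ft_force: [-0.7, -0.1, -2.7]
grip_width: 0.203
grip_force: 45.0
```

Request:
jog_arm --rows "0 0 0.15 0 0 0 1; 0 0 0.1 0 0 0 1; 0 0 0 0 0 0 1; 0 0 0 0 0 0 0; 0 0 0 0 0 0 0"

```text
time: 13.68
position: [0.4295, 0.1665, 0.0504]
tool_rot: [2.257, 2.186, 0.001]
ft_force: [1.4, 0.5, 0.5]
grip_width: 0.352
grip_force: 0.0
```

Request:
jog_arm --rows "0 0 0 0 0 0 -0.2; 0 0 0 0 0 0 -0.2; 0 0 -3 0 0 0 -0.2; 0 0 -5 0 0 0 -0.2; 0 0 -5 0 0 0 -0.2"

```text
time: 14.3
position: [0.4288, 0.166, 0.1814]
tool_rot: [-2.257, -2.185, 0.001]
ft_force: [1.0, 0.6, -0.7]
grip_width: 0.602
grip_force: 0.0
```

```bash
python3 -c "
from h import *
plan((.4087,.3683,.17),-82.2+180)"
```

```text
from [0.4288 0.166  0.1814] y at -1.8 q7 -0.49 w 0.602 f [ 1.   0.6 -0.7] t 14.3
2.24 -0.30 0.13 -0.000 0.000 0.156
2.17 -0.64 0.13 -0.000 0.000 0.156
2.04 -0.97 0.13 -0.000 0.000 0.156
1.87 -1.27 0.13 -0.000 0.000 0.156
1.65 -1.55 0.13 -0.000 0.000 0.156
1.39 -1.78 0.13 -0.000 0.000 0.156
1.09 -1.98 0.13 -0.000 0.000 0.156
0.77 -2.12 0.13 -0.000 0.000 0.156
0.43 -2.22 0.13 -0.000 0.000 0.156
```

```bash
sed -i 's/def plan(p,yaw_y,n=None/def plan(p,yaw_y,full=False,n=None/; s/    rv=best; D=/    if full: s0=np.degrees(np.arctan2(R0[1,1],R0[0,1])); rv=np.array([0,0,-np.radians((yaw_y-s0+170)%360-170)])\n    else: rv=best\n    D=/' h.py
python3 - <<'E'
from h import *
d=cam("top"); np.savez("top1.npz",**d); cv2.imwrite("pics/t1.png",d["img"])
for n,P in (("A",(.608,.337)),("B",(.407,.362))):
    print(n,[rect(d,P,.063,(50,45),t) for t in (190,205,220)])
print("D",[hull(d,(382,238,482,322),.063,t)[1] for t in (212,218)],"C",[hull(d,(382,150,478,235),.063,t)[1] for t in (220,224)])
plan((.4087,.3683,.18),97.8,full=True)
E
```

```text
A [array([610.6, 343.2, 164.1, 112.4, -80.2]), array([610.6, 343.2, 164.1, 111.5, -80.2]), array([610.8, 343.5, 162.8, 110.7, -80.6])]
B [array([452.3, 423.1,  73.6,  23.3, -67.3]), array([447.8, 421. ,  71.8,  22.4, -77.5]), array([451.6, 423.8,  70. ,  19.6, -68.2])]
D [array([ 420.1, -294.2,  164.5,  109.9,   75.7]), array([ 419.9, -294.4,  164.1,  109.4,   75.8])] C [array([ 625.5, -304.7,  163.7,  108.8,  -79.5]), array([ 625.6, -305. ,  163. ,  108.5,  -79.4])]
from [0.4326 0.1678 0.1883] y at -1.9 q7 -0.49 w 0.603 f [3.1 1.7 4.2] t 14.3
1.81 -0.28 0.08 0.000 0.000 -0.158
1.84 0.01 0.08 0.000 0.000 -0.158
1.81 0.30 0.08 0.000 0.000 -0.158
1.74 0.58 0.08 0.000 0.000 -0.158
1.63 0.85 0.08 0.000 0.000 -0.158
1.47 1.10 0.08 0.000 0.000 -0.158
1.28 1.31 0.08 0.000 0.000 -0.158
1.06 1.50 0.08 0.000 0.000 -0.158
0.81 1.65 0.08 0.000 0.000 -0.158
0.54 1.75 0.08 0.000 0.000 -0.158
0.26 1.82 0.08 0.000 0.000 -0.158
```

View pics/t1.png

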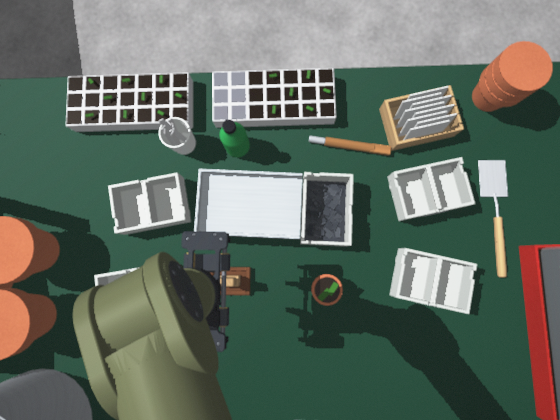

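The board is clear, and the arm hides B (around 110,280). I'll pick A first, measured at (0.6106, 0.3433) with its axis at -80.4°.

```bash
python3 -c "
from h import *
plan((.6106,.3433,.15),99.6,full=True)"
```

```text
from [0.4326 0.1678 0.1883] y at -1.9 q7 -0.49 w 0.603 f [3.1 1.7 4.2] t 14.3
1.51 1.43 0.34 0.000 0.000 -0.148
1.28 1.64 0.34 0.000 0.000 -0.148
1.03 1.81 0.34 0.000 0.000 -0.148
0.75 1.94 0.34 0.000 0.000 -0.148
0.46 2.03 0.34 0.000 0.000 -0.148
0.15 2.07 0.34 0.000 0.000 -0.148
-0.15 2.07 0.34 0.000 0.000 -0.148
-0.46 2.03 0.34 0.000 0.000 -0.148
-0.75 1.94 0.34 0.000 0.000 -0.148
-1.03 1.81 0.34 0.000 0.000 -0.148
-1.28 1.64 0.34 0.000 0.000 -0.148
-1.51 1.43 0.34 0.000 0.000 -0.148
```

Request:
jog_arm --rows "1.5 1.4 0 0 0 -0.148 -0.2; 1.3 1.6 0.3 0 0 -0.148 -0.2; 1.0 1.8 0.3 0 0 -0.148 -0.2; 0.8 1.9 0.3 0 0 -0.148 -0.2"

```text
time: 14.85
position: [0.4874, 0.2254, 0.1707]
tool_rot: [-1.514, -2.753, -0.0]
ft_force: [0.7, 0.6, 0.2]
grip_width: 0.598
grip_force: 0.0
```

Request:
jog_arm --rows "0.5 2.0 0.3 0 0 -0.148 -0.2; 0.2 2.1 0.3 0 0 -0.148 -0.2; -0.2 2.1 0.3 0 0 -0.148 -0.2; -0.5 2.0 0.3 0 0 -0.148 -0.2"

```text
time: 15.35
position: [0.5466, 0.2842, 0.1586]
tool_rot: [-0.645, -3.075, 0.0]
ft_force: [-0.0, -0.3, 0.2]
grip_width: 0.605
grip_force: 0.0
```

Request:
jog_arm --rows "-0.8 1.9 0.3 0 0 -0.148 -0.2; -1.0 1.8 0.3 0 0 -0.148 -0.2; -1.3 1.6 0.3 0 0 -0.148 -0.2; -1.5 1.4 0.3 0 0 -0.148 -0.2; 0 0 0 0 0 0 -0.2"

```text
time: 15.98
position: [0.6051, 0.3418, 0.1458]
tool_rot: [0.271, -3.129, 0.001]
ft_force: [0.1, -0.0, 0.2]
grip_width: 0.598
grip_force: 0.0
```

```bash
python3 - <<'E'
from h import *
d=cam("top")
for n,P in (("A",(.608,.337)),("B",(.407,.362))):
    print(n,[rect(d,P,.063,(50,45),t) for t in (190,205,220)])
plan((.6106,.3433,.034),99.6,full=True)
E
```

```text
A [array([624.1, 280.6, 106.9,  36.7,  12.7]), array([625.3, 278.6, 106.7,  36. ,  15. ]), array([624.9, 279.1, 105.8,  34.9,  15.1])]
B [array([408.8, 368.1, 164.3, 112.6, -82.2]), array([408.7, 368.4, 163.7, 111.9, -82.2]), array([408.6, 368.2, 162.8, 109.5, -82.2])]
from [0.6048 0.3409 0.1461] y at 99.8 q7 1.28 w 0.599 f [ 0.  -0.3 -0.5] t 16.0
-0.21 0.05 3.74 0.000 0.000 0.001
-0.21 0.05 3.74 0.000 0.000 0.001
-0.21 0.05 3.74 0.000 0.000 0.001
```

Request:
jog_arm --rows "-0.6 0.2 3 0 0 0.003 -0.2; 0 0 3 0 0 0 -0.2; 0 0 3 0 0 0 -0.2; 0 0 2.2 0 0 0 -0.2; 0 0 0 0 0 0 -0.2"

```text
time: 16.65
position: [0.6091, 0.343, 0.0332]
tool_rot: [0.265, -3.127, 0.003]
ft_force: [-0.9, 0.3, -0.1]
grip_width: 0.602
grip_force: 0.0
```

Request:
jog_arm --rows "0 0 0 0 0 0 1; 0 0 0 0 0 0 1; 0 0 0 0 0 0 1; 0 0 0 0 0 0 1; 0 0 0 0 0 0 1" --force 35

```text
time: 17.27
position: [0.6107, 0.3441, 0.0352]
tool_rot: [-0.267, 3.13, 0.0]
ft_force: [-0.0, 0.2, -0.5]
grip_width: 0.115
grip_force: 0.1
```

Request:
jog_arm --rows "0 0 0 0 0 0 1; 0 0 0 0 0 0 1; 0 0 0 0 0 0 1"

```text
time: 17.65
position: [0.6108, 0.3441, 0.0352]
tool_rot: [-0.267, 3.13, 0.0]
ft_force: [-0.5, -0.3, 1.1]
grip_width: 0.116
grip_force: 35.0
```

A is gripped: opening 10.1 mm, 35 N. I'll lift it and carry it over.

Request:
jog_arm --rows "0 0 -2 0 0 0 1; 0 0 -4 0 0 0 1; 0 0 -5 0 0 0 1; 0 0 -5 0 0 0 1; 0 0 -2.5 0 0 0 1"

```text
time: 18.27
position: [0.6119, 0.3444, 0.2252]
tool_rot: [-0.266, 3.125, 0.004]
ft_force: [0.3, -0.2, -2.8]
grip_width: 0.106
grip_force: 35.0
```

```bash
python3 -c "
from h import *
plan((.5848,-.0635,.215),-4.3,full=True)"
```

```text
from [0.6119 0.3444 0.2252] y at 99.7 q7 1.27 w 0.106 f [ 0.3 -0.2 -2.8] t 18.3
0.80 -3.31 0.07 0.000 0.000 0.151
0.29 -3.39 0.07 0.000 0.000 0.151
-0.23 -3.40 0.07 0.000 0.000 0.151
-0.74 -3.33 0.07 0.000 0.000 0.151
-1.23 -3.18 0.07 0.000 0.000 0.151
-1.69 -2.96 0.07 0.000 0.000 0.151
-2.12 -2.67 0.07 0.000 0.000 0.151
-2.50 -2.32 0.07 0.000 0.000 0.151
-2.82 -1.91 0.07 0.000 0.000 0.151
-3.08 -1.47 0.07 0.000 0.000 0.151
-3.26 -0.99 0.07 0.000 0.000 0.151
-3.37 -0.48 0.07 0.000 0.000 0.151
```

Request:
jog_arm --rows "0.8 -3.3 0 0 0 0.151 1; 0.3 -3.4 0 0 0 0.151 1; -0.2 -3.4 0 0 0 0.151 1; -0.7 -3.3 0 0 0 0.151 1"

```text
time: 18.77
position: [0.6008, 0.2072, 0.2211]
tool_rot: [0.684, 3.066, 0.001]
ft_force: [0.3, -0.8, -2.7]
grip_width: 0.115
grip_force: 35.0
```

Request:
jog_arm --rows "-1.2 -3.2 0 0 0 0.151 1; -1.7 -3.0 0 0 0 0.151 1; -2.1 -2.7 0 0 0 0.151 1; -2.5 -2.3 0 0 0 0.151 1"

```text
time: 19.27
position: [0.5913, 0.0708, 0.2212]
tool_rot: [1.565, 2.724, 0.002]
ft_force: [-0.1, 0.0, -1.7]
grip_width: 0.111
grip_force: 35.0
```

Request:
jog_arm --rows "-2.8 -1.9 0 0 0 0.151 1; -3.1 -1.5 0 0 0 0.151 1; -3.3 -1.0 0 0 0 0.151 1; -3.4 -0.5 0 0 0 0.151 1; 0 0 0 0 0 0 1"

```text
time: 19.9
position: [0.5819, -0.0693, 0.2214]
tool_rot: [2.305, 2.132, 0.0]
ft_force: [-0.0, 0.5, -3.1]
grip_width: 0.111
grip_force: 35.0
```

```bash
python3 -c "
from h import *
plan((.5848,-.0635,.12),-4.3,full=True)"
```

```text
from [ 0.5819 -0.0693  0.2214] y at -4.5 q7 0.12 w 0.111 f [-0.   0.5 -3.1] t 19.9
0.31 0.12 5.07 0.000 0.000 -0.001
0.31 0.12 5.07 0.000 0.000 -0.001
```

Request:
jog_arm --rows "0.6 0.3 0 0 0 0 1; 0 0 4 0 0 0 1; 0 0 4 0 0 0 1; 0 0 2.0 0 0 0 1; 0 0 0 0 0 0 1"

```text
time: 20.52
position: [0.5858, -0.0577, 0.1194]
tool_rot: [-2.296, -2.142, 0.002]
ft_force: [0.6, -0.4, -2.1]
grip_width: 0.112
grip_force: 35.0
```

Request:
jog_arm --rows "0 0 0 0 0 0 1; 0 0 0 0 0 0 1"

```text
time: 20.78
position: [0.587, -0.0589, 0.1215]
tool_rot: [2.298, 2.141, 0.003]
ft_force: [-0.3, -0.7, -1.7]
grip_width: 0.115
grip_force: 35.0
```

```bash
python3 - <<'E'
from h import *
d=cam("scene"); cv2.imwrite('pics/s1.png',cv2.resize(d['img'][150:270,200:340],None,fx=5,fy=5,interpolation=cv2.INTER_CUBIC))
plan((.5848,-.0635,.0972),-4.3,full=True,n=1)
E
```

```text
from [ 0.5868 -0.059   0.1213] y at -4.1 q7 0.16 w 0.116 f [ 0.8 -1.1 -1.5] t 20.8
-0.47 -0.18 2.41 0.000 0.000 0.004
```

View pics/s1.png

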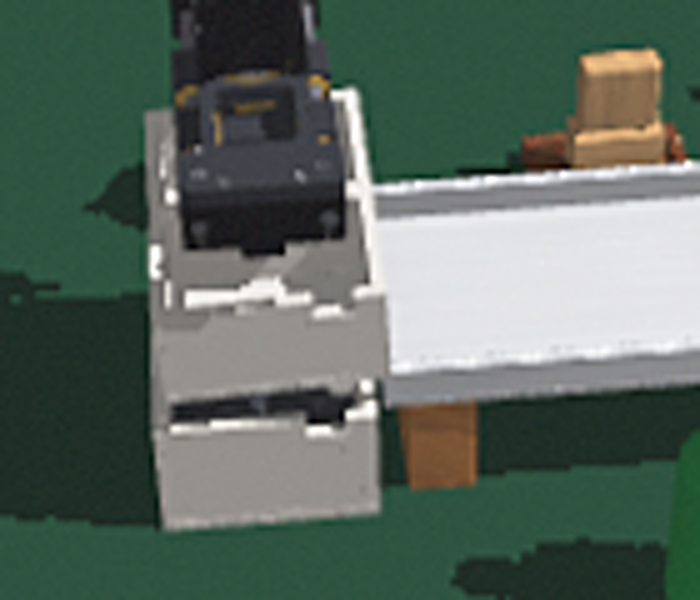

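The box hovers over the stock with its notch side matching: the right-hand notch is at (330,310) and the stock's at (325,425). The scraper stands upright in its rest.

Request:
jog_arm --rows "-0.5 -0.2 0 0 0 0.004 1; 0 0 0.5 0 0 0 1; 0 0 0.5 0 0 0 1; 0 0 0 0 0 0 1; 0 0 0 0 0 0 1"

```text
time: 21.45
position: [0.5837, -0.0638, 0.11]
tool_rot: [-2.303, -2.137, 0.0]
ft_force: [-0.7, 0.9, -2.8]
grip_width: 0.113
grip_force: 35.0
```

```bash
python3 - <<'E'
from h import *
plan((.5848,-.0635,.0972),-4.3,full=True,n=1)
E
```

```text
from [ 0.5837 -0.0638  0.11  ] y at -4.3 q7 0.17 w 0.113 f [-0.7  0.9 -2.8] t 21.4
0.04 0.11 1.28 0.000 0.000 0.000
```

Request:
jog_arm --rows "0 0.1 0.4 0 0 0 1; 0 0 0.3 0 0 0 1; 0 0 0.3 0 0 0 1; 0 0 0 0 0 0 1; 0 0 0 0 0 0 1"

```text
time: 22.08
position: [0.5847, -0.0639, 0.1001]
tool_rot: [-2.303, -2.137, -0.0]
ft_force: [-0.4, 0.5, -2.7]
grip_width: 0.108
grip_force: 35.0
```

Request:
jog_arm --rows "0 0 0.15 0 0 0 1; 0 0 0.15 0 0 0 1; 0 0 0.05 0 0 0 1; 0 0 0 0 0 0 1; 0 0 0 0 0 0 1"

```text
time: 22.7
position: [0.5851, -0.0631, 0.0981]
tool_rot: [-2.302, -2.137, -0.003]
ft_force: [-4.4, 2.7, 7.6]
grip_width: 0.114
grip_force: 35.0
```

Request:
jog_arm --rows "0 0 0 0 0 0 -0.2; 0 0 0 0 0 0 -0.2; 0 0 0 0 0 0 -0.2; 0 0 0 0 0 0 -0.2; 0 0 0 0 0 0 -0.2"

```text
time: 23.32
position: [0.5846, -0.064, 0.0965]
tool_rot: [-2.303, -2.137, 0.0]
ft_force: [-0.1, 0.5, 0.6]
grip_width: 0.561
grip_force: 0.0
```

Request:
jog_arm --rows "0 0 -3 0 0 0 -0.2; 0 0 -4 0 0 0 -0.2; 0 0 -4 0 0 0 -0.2; 0 0 -1 0 0 0 -0.2; 0 0 0 0 0 0 -0.2"

```text
time: 23.95
position: [0.5848, -0.0639, 0.2167]
tool_rot: [2.303, 2.136, 0.001]
ft_force: [-0.5, 0.4, -0.5]
grip_width: 0.595
grip_force: 0.0
```

```bash
python3 - <<'E'
from h import *
d=cam("scene"); np.savez("sc2.npz",**d); cv2.imwrite('pics/s2.png',cv2.resize(d['img'][130:270,200:360],None,fx=4,fy=4,interpolation=cv2.INTER_CUBIC))
# predicted rim corners if seated (z=.125), to compare
a=np.radians(-4.3); c,s=np.cos(a),np.sin(a)
for x,y in ((80,55),(80,-55),(-80,55),(-80,-55)):
    P=np.array([.5848+(x*c-y*s)/1000,-.0635+(x*s+y*c)/1000,.125]); print((x,y),((proj(d,P)[0]-[200,130])*4).round(0))
t=cam("top"); print("B",[rect(t,(.407,.362),.063,(50,45),q) for q in (190,205)])
plan((.4088,.3683,.18),97.8,full=True)
E
```

```text
(80, 55) [297. 343.]
(80, -55) [112. 357.]
(-80, 55) [275. 179.]
(-80, -55) [108. 190.]
B [array([408.8, 368.1, 164.3, 112.6, -82.2]), array([408.9, 368.4, 163.7, 112.3, -82.2])]
from [ 0.5838 -0.0637  0.2151] y at -4.3 q7 0.12 w 0.603 f [-0.4 -0.5 -0. ] t 24.1
3.48 -1.72 0.30 0.000 0.000 -0.148
3.70 -1.19 0.30 0.000 0.000 -0.148
3.83 -0.63 0.30 0.000 0.000 -0.148
3.88 -0.06 0.30 0.000 0.000 -0.148
3.85 0.52 0.30 0.000 0.000 -0.148
3.73 1.08 0.30 0.000 0.000 -0.148
3.53 1.62 0.30 0.000 0.000 -0.148
3.25 2.13 0.30 0.000 0.000 -0.148
2.90 2.58 0.30 0.000 0.000 -0.148
2.48 2.99 0.30 0.000 0.000 -0.148
2.02 3.32 0.30 0.000 0.000 -0.148
1.50 3.58 0.30 0.000 0.000 -0.148
```

View pics/s2.png

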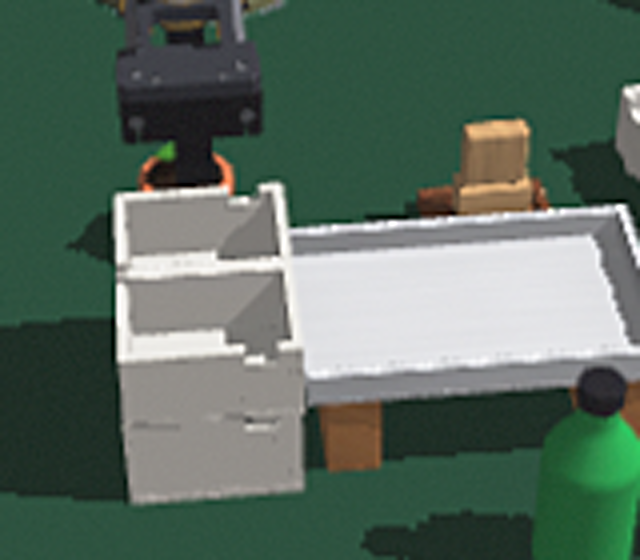

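A is seated flush: the joint line near (210,418) is closed and the corners match the prediction to about 2 mm. B has not moved, so it's next.

Request:
jog_arm --rows "3.5 -1.7 0 0 0 -0.148 -0.2; 3.7 -1.2 0 0 0 -0.148 -0.2; 3.8 -0.6 0 0 0 -0.148 -0.2; 3.9 -0.1 0 0 0 -0.148 -0.2"

```text
time: 24.55
position: [0.525, 0.0811, 0.2149]
tool_rot: [-1.572, -2.718, 0.003]
ft_force: [0.2, -0.1, -0.7]
grip_width: 0.598
grip_force: 0.0
```

Request:
jog_arm --rows "3.9 0.5 0.2 0 0 -0.148 -0.2; 3.7 1.1 0.3 0 0 -0.148 -0.2; 3.5 1.6 0.3 0 0 -0.148 -0.2; 3.3 2.1 0.3 0 0 -0.148 -0.2"

```text
time: 25.05
position: [0.4665, 0.2248, 0.2038]
tool_rot: [-0.711, -3.058, 0.003]
ft_force: [0.5, -0.1, -0.5]
grip_width: 0.6
grip_force: 0.0
```

Request:
jog_arm --rows "2.9 2.6 1.0 0 0 -0.148 -0.2; 2.5 3.0 1.0 0 0 -0.148 -0.2; 2.0 3.3 1.0 0 0 -0.148 -0.2; 1.5 3.6 1.0 0 0 -0.148 -0.2; 0 0 0 0 0 0 -0.2"

```text
time: 25.68
position: [0.4067, 0.371, 0.1626]
tool_rot: [0.215, -3.13, 0.004]
ft_force: [-0.2, -0.7, 0.2]
grip_width: 0.6
grip_force: 0.0
```

Request:
jog_arm --rows "0 0 0 0 0 0 -0.2; 0 0 0 0 0 0 -0.2"

```text
time: 25.92
position: [0.4112, 0.3672, 0.1654]
tool_rot: [0.2, -3.135, 0.001]
ft_force: [0.3, -0.6, -0.2]
grip_width: 0.597
grip_force: 0.0
```

```bash
python3 -c "
from h import *
plan((.4088,.3683,.0345),97.8,full=True,n=1)"
```

```text
from [0.4112 0.3672 0.1654] y at 97.3 q7 0.95 w 0.597 f [ 0.3 -0.6 -0.2] t 25.9
0.22 0.14 13.09 0.000 0.000 -0.009
```

Request:
jog_arm --rows "0.2 0.1 4 0 0 -0.009 -0.2; 0 0 4 0 0 0 -0.2; 0 0 3 0 0 0 -0.2; 0 0 2 0 0 0 -0.2; 0 0 0 0 0 0 -0.2"

```text
time: 26.55
position: [0.408, 0.3675, 0.0343]
tool_rot: [0.215, -3.132, 0.004]
ft_force: [0.4, -0.4, 0.4]
grip_width: 0.607
grip_force: 0.0
```

Request:
jog_arm --rows "0 0 0 0 0 0 1; 0 0 0 0 0 0 1; 0 0 0 0 0 0 1; 0 0 0 0 0 0 1; 0 0 0 0 0 0 1" --force 35

```text
time: 27.18
position: [0.4083, 0.3696, 0.0357]
tool_rot: [-0.219, 3.134, 0.001]
ft_force: [0.1, 2.9, 0.3]
grip_width: 0.12
grip_force: 0.4
```

Request:
jog_arm --rows "0 0 0 0 0 0 1; 0 0 0 0 0 0 1; 0 0 0 0 0 0 1"

```text
time: 27.55
position: [0.4083, 0.3695, 0.0357]
tool_rot: [-0.219, 3.134, 0.0]
ft_force: [-0.2, -0.2, 1.8]
grip_width: 0.115
grip_force: 35.0
```

Request:
jog_arm --rows "0 0 -2 0 0 0 1; 0 0 -5 0 0 0 1; 0 0 -5 0 0 0 1; 0 0 -6 0 0 0 1; 0 0 -6 0 0 0 1"

```text
time: 28.18
position: [0.4078, 0.3688, 0.2765]
tool_rot: [0.218, -3.133, 0.002]
ft_force: [1.5, 0.6, -2.7]
grip_width: 0.11
grip_force: 35.0
```

```bash
python3 -c "
from h import *
plan((.5848,-.0638,.26),-4.3,full=True)"
```

```text
from [0.4078 0.3688 0.2765] y at 98.0 q7 0.95 w 0.11 f [ 1.5  0.6 -2.7] t 28.2
-0.96 -3.77 0.14 0.000 0.000 0.149
-1.51 -3.59 0.14 0.000 0.000 0.149
-2.03 -3.33 0.14 0.000 0.000 0.149
-2.50 -2.99 0.14 0.000 0.000 0.149
-2.91 -2.59 0.14 0.000 0.000 0.149
-3.26 -2.13 0.14 0.000 0.000 0.149
-3.54 -1.62 0.14 0.000 0.000 0.149
-3.74 -1.08 0.14 0.000 0.000 0.149
-3.86 -0.51 0.14 0.000 0.000 0.149
-3.89 0.07 0.14 0.000 0.000 0.149
-3.84 0.64 0.14 0.000 0.000 0.149
-3.70 1.21 0.14 0.000 0.000 0.149
```

Request:
jog_arm --rows "-1.0 -3.8 0 0 0 0.149 1; -1.5 -3.6 0 0 0 0.149 1; -2.0 -3.3 0 0 0 0.149 1; -2.5 -3.0 0 0 0 0.149 1"

```text
time: 28.68
position: [0.4673, 0.2236, 0.2747]
tool_rot: [-0.718, -3.057, 0.002]
ft_force: [0.9, 0.1, -1.7]
grip_width: 0.111
grip_force: 35.0
```

Request:
jog_arm --rows "-2.9 -2.6 0 0 0 0.149 1; -3.3 -2.1 0 0 0 0.149 1; -3.5 -1.6 0 0 0 0.149 1; -3.7 -1.1 0 0 0 0.149 1"

```text
time: 29.18
position: [0.5257, 0.0801, 0.2747]
tool_rot: [-1.584, -2.712, 0.001]
ft_force: [-0.1, -0.3, -2.0]
grip_width: 0.108
grip_force: 35.0
```

Request:
jog_arm --rows "-3.9 -0.5 0 0 0 0.149 1; -3.9 0.1 0 0 0 0.149 1; -3.8 0.6 0 0 0 0.149 1; -3.7 1.2 0 0 0 0.149 1; 0 0 0 0 0 0 1"

```text
time: 29.8
position: [0.5842, -0.0674, 0.2747]
tool_rot: [2.313, 2.124, -0.005]
ft_force: [-0.9, 0.5, -2.7]
grip_width: 0.112
grip_force: 35.0
```

Request:
jog_arm --rows "0 0 3 0 0 0 1; 0 0 3 0 0 0 1; 0 0 0 0 0 0 1; 0 0 0 0 0 0 1"

```text
time: 30.3
position: [0.5849, -0.0623, 0.2165]
tool_rot: [2.305, 2.134, 0.001]
ft_force: [1.1, 0.8, -1.8]
grip_width: 0.106
grip_force: 35.0
```

```bash
python3 -c "
from h import *
plan((.5848,-.0638,.175),-4.3,full=True,n=1)"
```

```text
from [ 0.5849 -0.0623  0.2165] y at -4.4 q7 0.11 w 0.106 f [ 1.1  0.8 -1.8] t 30.3
-0.15 -0.01 4.15 0.000 0.000 -0.002
```

Request:
jog_arm --rows "-0.1 0 2.5 0 0 0 1; 0 0 2.0 0 0 0 1; 0 0 0.5 0 0 0 1; 0 0 0 0 0 0 1; 0 0 0 0 0 0 1"

```text
time: 30.92
position: [0.5852, -0.0639, 0.1665]
tool_rot: [2.306, 2.133, 0.002]
ft_force: [-0.7, 0.1, -2.0]
grip_width: 0.108
grip_force: 35.0
```

```bash
python3 -c "
from h import *
plan((.5848,-.0638,.153),-4.3,full=True,n=1)"
```

```text
from [ 0.5852 -0.0639  0.1665] y at -4.5 q7 0.13 w 0.108 f [-0.7  0.1 -2. ] t 30.9
0.00 -0.04 1.35 0.000 0.000 -0.003
```

Request:
jog_arm --rows "0 0 0.4 0 0 0 1; 0 0 0.3 0 0 0 1; 0 0 0.3 0 0 0 1; 0 0 0 0 0 0 1; 0 0 0 0 0 0 1"

```text
time: 31.55
position: [0.5845, -0.0638, 0.1556]
tool_rot: [2.306, 2.133, 0.0]
ft_force: [0.4, -0.3, -1.9]
grip_width: 0.112
grip_force: 35.0
```

Request:
jog_arm --rows "0 0 0.15 0 0 0 1; 0 0 0.15 0 0 0 1; 0 0 0 0 0 0 1; 0 0 0 0 0 0 1"

```text
time: 32.05
position: [0.5846, -0.0638, 0.1529]
tool_rot: [2.306, 2.133, 0.001]
ft_force: [-1.1, 0.1, 0.5]
grip_width: 0.111
grip_force: 35.0
```

Request:
jog_arm --rows "0 0 0.05 0 0 0 1; 0 0 0 0 0 0 -0.2; 0 0 0 0 0 0 -0.2; 0 0 0 0 0 0 -0.2; 0 0 0 0 0 0 -0.2"

```text
time: 32.67
position: [0.5845, -0.0638, 0.1519]
tool_rot: [2.306, 2.133, -0.0]
ft_force: [-0.0, -0.7, 0.2]
grip_width: 0.481
grip_force: 0.0
```

Request:
jog_arm --rows "0 0 0 0 0 0 -0.2; 0 0 -3 0 0 0 -0.2; 0 0 -4 0 0 0 -0.2; 0 0 -2 0 0 0 -0.2; 0 0 0 0 0 0 -0.2"

```text
time: 33.3
position: [0.5855, -0.064, 0.2437]
tool_rot: [2.305, 2.132, 0.004]
ft_force: [1.0, -0.3, 0.2]
grip_width: 0.605
grip_force: 0.0
```

```bash
python3 - <<'E'
from h import *
t=cam("top"); np.savez("t3.npz",**t); print("D",[hull(t,(382,238,482,322),.063,q)[1] for q in (212,218)],"C",[hull(t,(382,150,478,235),.063,q)[1] for q in (220,224)])
plan((.4200,-.2943,.2),-104.3,full=True)
E
```

```text
D [array([ 407. , -346.3,  110.1,   57.9,  -14.2]), array([ 407. , -346.2,  109.3,   57.3,  -14.6])] C [array([ 611.6, -382.4,   79.9,   37.8,  -21.6]), array([ 611.7, -382.1,   79.9,   37.2,  -21.6])]
from [ 0.5847 -0.0638  0.2421] y at -4.5 q7 0.1 w 0.602 f [-0.1  0.4 -0.7] t 33.4
-2.21 -1.33 0.38 0.000 0.000 0.158
-2.39 -0.97 0.38 0.000 0.000 0.158
-2.51 -0.58 0.38 0.000 0.000 0.158
-2.57 -0.17 0.38 0.000 0.000 0.158
-2.56 0.23 0.38 0.000 0.000 0.158
-2.50 0.64 0.38 0.000 0.000 0.158
-2.36 1.02 0.38 0.000 0.000 0.158
-2.17 1.38 0.38 0.000 0.000 0.158
-1.93 1.71 0.38 0.000 0.000 0.158
-1.63 1.99 0.38 0.000 0.000 0.158
-1.30 2.22 0.38 0.000 0.000 0.158
```

```bash
python3 -c "
from h import *
d=dict(np.load('t3.npz')); cv2.imwrite('pics/t3.png',cv2.resize(d['img'][140:340,280:520],None,fx=3,fy=3))"
```

```text
(no output)
```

View pics/t3.png

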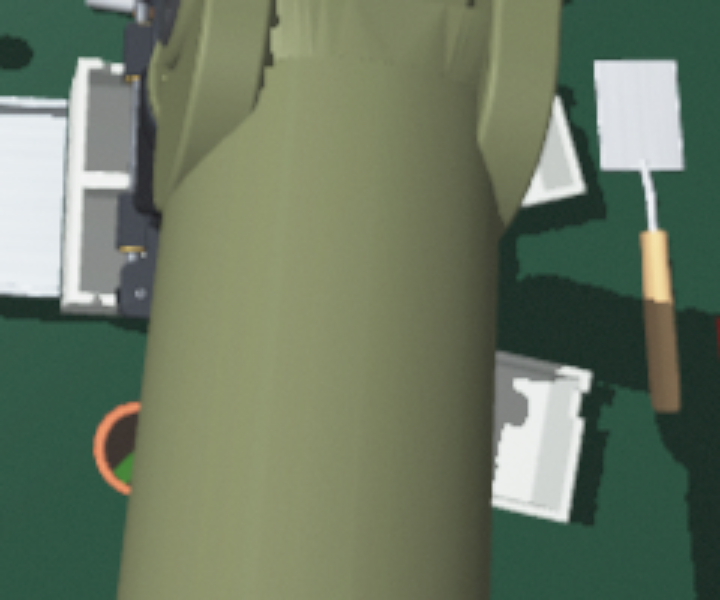

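The arm hides most of C and D. Their right ends at (575,440) and (560,160) are visible, so I'll compare those pixels with the first image.

```bash
python3 - <<'E'
from h import *
a=dict(np.load("top0.npz"))["img"].min(2).astype(int); b=dict(np.load("t3.npz"))["img"].min(2).astype(int)
for n,s in (("D",np.s_[255:318,450:482]),("C",np.s_[172:212,458:480])):
    A=(a[s]>150);B=(b[s]>150); print(n,A.sum(),B.sum(),(A!=B).sum())
    print([np.flatnonzero(A.any(1))[[0,-1]],np.flatnonzero(A.any(0))[[0,-1]],np.flatnonzero(B.any(1))[[0,-1]],np.flatnonzero(B.any(0))[[0,-1]]])
E
```

```text
D 1175 1023 152
[array([ 3, 58]), array([ 0, 26]), array([ 7, 58]), array([ 0, 26])]
C 457 349 110
[array([ 0, 35]), array([ 0, 21]), array([ 0, 35]), array([ 0, 21])]
```

Request:
jog_arm --rows "-2.2 -1.3 0 0 0 0.158 -0.2; -2.4 -1.0 0 0 0 0.158 -0.2; -2.5 -0.6 0.4 0 0 0.158 -0.2; -2.6 -0.2 0.4 0 0 0.158 -0.2"

```text
time: 33.85
position: [0.5227, -0.1479, 0.2322]
tool_rot: [-2.857, -1.303, 0.003]
ft_force: [0.3, -0.1, -0.5]
grip_width: 0.6
grip_force: 0.0
```

Request:
jog_arm --rows "-2.6 0.2 0.4 0 0 0.158 -0.2; -2.5 0.6 0.4 0 0 0.158 -0.2; -2.4 1.0 0.4 0 0 0.158 -0.2; -2.2 1.4 1.4 0 0 0.158 -0.2"

```text
time: 34.35
position: [0.4621, -0.2319, 0.2068]
tool_rot: [-3.121, -0.351, 0.001]
ft_force: [0.0, -0.0, -0.6]
grip_width: 0.603
grip_force: 0.0
```

Request:
jog_arm --rows "-1.9 1.7 1.4 0 0 0.158 -0.2; -1.6 2.0 1.4 0 0 0.158 -0.2; -1.3 2.2 1.4 0 0 0.158 -0.2; 0 0 0 0 0 0 -0.2; 0 0 0 0 0 0 -0.2"

```text
time: 34.98
position: [0.4193, -0.2933, 0.1656]
tool_rot: [-3.118, 0.38, 0.001]
ft_force: [-0.3, 0.5, 0.6]
grip_width: 0.603
grip_force: 0.0
```

```bash
python3 - <<'E'
from h import *
t=cam("top"); print("C",[hull(t,(382,150,478,235),.063,q)[1] for q in (220,224)])
plan((.4200,-.2943,.0352),-104.3,full=True,n=1)
E
```

```text
C [array([ 625.5, -304.7,  163.7,  108.8,  -79.5]), array([ 625.6, -305. ,  163. ,  108.5,  -79.4])]
from [ 0.4197 -0.2932  0.1659] y at -103.9 q7 -1.18 w 0.602 f [-0.6  0.4 -0.3] t 35.0
0.06 0.11 13.07 0.000 0.000 0.008
```

Request:
jog_arm --rows "0.1 0.1 4 0 0 0.008 -0.2; 0 0 4 0 0 0 -0.2; 0 0 3 0 0 0 -0.2; 0 0 2 0 0 0 -0.2; 0 0 0 0 0 0 -0.2"

```text
time: 35.65
position: [0.4194, -0.294, 0.0349]
tool_rot: [-3.116, 0.392, 0.005]
ft_force: [0.5, -0.8, 0.2]
grip_width: 0.598
grip_force: 0.0
```

Request:
jog_arm --rows "0 0 0 0 0 0 1; 0 0 0 0 0 0 1; 0 0 0 0 0 0 1; 0 0 0 0 0 0 1; 0 0 0 0 0 0 1" --force 35

```text
time: 36.28
position: [0.4196, -0.2958, 0.0362]
tool_rot: [3.116, -0.396, 0.001]
ft_force: [-0.8, -2.4, 0.3]
grip_width: 0.113
grip_force: 0.9
```

Request:
jog_arm --rows "0 0 0 0 0 0 1; 0 0 0 0 0 0 1; 0 0 0 0 0 0 1"

```text
time: 36.65
position: [0.4197, -0.2958, 0.0362]
tool_rot: [3.116, -0.397, 0.0]
ft_force: [-1.2, -0.1, 2.8]
grip_width: 0.112
grip_force: 35.0
```

Request:
jog_arm --rows "0 0 -3 0 0 0 1; 0 0 -6 0 0 0 1; 0 0 -6 0 0 0 1; 0 0 -6 0 0 0 1; 0 0 -6 0 0 0 1"

```text
time: 37.28
position: [0.4188, -0.2949, 0.3071]
tool_rot: [-3.115, 0.396, 0.001]
ft_force: [1.4, 0.7, -2.4]
grip_width: 0.109
grip_force: 35.0
```

```bash
python3 -c "
from h import *
plan((.5848,-.0638,.295),-4.3,full=True)"
```

```text
from [ 0.4188 -0.2949  0.3071] y at -104.5 q7 -1.29 w 0.109 f [ 1.4  0.7 -2.4] t 37.3
0.94 -2.41 0.11 0.000 0.000 -0.159
1.31 -2.23 0.11 0.000 0.000 -0.159
1.64 -2.00 0.11 0.000 0.000 -0.159
1.94 -1.71 0.11 0.000 0.000 -0.159
2.18 -1.38 0.11 0.000 0.000 -0.159
2.38 -1.02 0.11 0.000 0.000 -0.159
2.51 -0.63 0.11 0.000 0.000 -0.159
2.58 -0.23 0.11 0.000 0.000 -0.159
2.58 0.18 0.11 0.000 0.000 -0.159
2.52 0.59 0.11 0.000 0.000 -0.159
2.39 0.98 0.11 0.000 0.000 -0.159
```

Request:
jog_arm --rows "0.9 -2.4 0 0 0 -0.159 1; 1.3 -2.2 0 0 0 -0.159 1; 1.6 -2.0 0 0 0 -0.159 1; 1.9 -1.7 0 0 0 -0.159 1"

```text
time: 37.78
position: [0.4785, -0.2109, 0.305]
tool_rot: [-3.081, -0.606, 0.002]
ft_force: [-0.6, 0.1, -3.7]
grip_width: 0.113
grip_force: 35.0
```

Request:
jog_arm --rows "2.2 -1.4 0 0 0 -0.159 1; 2.4 -1.0 0 0 0 -0.159 1; 2.5 -0.6 0 0 0 -0.159 1; 2.6 -0.2 0 0 0 -0.159 1"

```text
time: 38.28
position: [0.5398, -0.1271, 0.3049]
tool_rot: [-2.737, -1.539, 0.003]
ft_force: [-0.3, -0.7, -3.5]
grip_width: 0.112
grip_force: 35.0
```

Request:
jog_arm --rows "2.6 0.2 0 0 0 -0.159 1; 2.5 0.6 0 0 0 -0.159 1; 2.4 1.0 0 0 0 -0.159 1; 0 0 0 0 0 0 1; 0 0 0 0 0 0 1"

```text
time: 38.9
position: [0.585, -0.0661, 0.3052]
tool_rot: [-2.305, -2.133, 0.003]
ft_force: [-0.7, -0.6, -3.2]
grip_width: 0.109
grip_force: 35.0
```

```bash
python3 -c "
from h import *
plan((.5848,-.0638,.222),-4.3,full=True,n=1)"
```

```text
from [ 0.585  -0.0661  0.3052] y at -4.4 q7 0.12 w 0.109 f [-0.7 -0.6 -3.2] t 38.9
0.24 -0.02 8.32 0.000 0.000 -0.002
```

Request:
jog_arm --rows "0.2 0 3 0 0 0 1; 0 0 3 0 0 0 1; 0 0 2.0 0 0 0 1; 0 0 0 0 0 0 1; 0 0 0 0 0 0 1"

```text
time: 39.52
position: [0.5865, -0.0638, 0.2272]
tool_rot: [2.303, 2.135, 0.002]
ft_force: [0.2, 0.4, -3.8]
grip_width: 0.11
grip_force: 35.0
```

```bash
python3 -c "
from h import *
plan((.5848,-.0638,.2082),-4.3,full=True,n=1)"
```

```text
from [ 0.5865 -0.0638  0.2272] y at -4.3 q7 0.14 w 0.11 f [ 0.2  0.4 -3.8] t 39.5
-0.01 -0.18 1.90 0.000 0.000 -0.001
```

Request:
jog_arm --rows "0 -0.1 0.5 0 0 0 1; 0 0 0.5 0 0 0 1; 0 0 0.3 0 0 0 1; 0 0 0.3 0 0 0 1; 0 0 0 0 0 0 1"

```text
time: 40.15
position: [0.5848, -0.0632, 0.2098]
tool_rot: [-2.303, -2.136, 0.001]
ft_force: [0.7, 0.0, -3.0]
grip_width: 0.11
grip_force: 35.0
```

Request:
jog_arm --rows "0 0 0 0 0 0 1; 0 0 0 0 0 0 1"

```text
time: 40.4
position: [0.5851, -0.0633, 0.2102]
tool_rot: [2.303, 2.136, 0.001]
ft_force: [-0.2, 0.3, -2.7]
grip_width: 0.109
grip_force: 35.0
```

Past the lug contact height without any load, so it is dropping in. I'll lower the rest and release.

Request:
jog_arm --rows "0 0 0.15 0 0 0 1; 0 0 0.1 0 0 0 1; 0 0 0 0 0 0 1; 0 0 0 0 0 0 1"

```text
time: 40.9
position: [0.5851, -0.0632, 0.2083]
tool_rot: [2.303, 2.137, 0.001]
ft_force: [-4.2, 1.4, 5.5]
grip_width: 0.113
grip_force: 35.0
```

Request:
jog_arm --rows "0 0 0 0 0 0 -0.2; 0 0 0 0 0 0 -0.2; 0 0 0 0 0 0 -0.2; 0 0 0 0 0 0 -0.2; 0 0 0 0 0 0 -0.2"

```text
time: 41.52
position: [0.585, -0.0632, 0.2075]
tool_rot: [2.303, 2.137, 0.0]
ft_force: [0.1, -0.0, 0.2]
grip_width: 0.564
grip_force: 0.0
```

Request:
jog_arm --rows "0 0 -3 0 0 0 -0.2; 0 0 -4 0 0 0 -0.2; 0 0 -2 0 0 0 -0.2; 0 0 0 0 0 0 -0.2"

```text
time: 42.02
position: [0.5859, -0.0636, 0.2991]
tool_rot: [2.302, 2.135, 0.004]
ft_force: [0.0, -1.0, -0.1]
grip_width: 0.596
grip_force: 0.0
```

```bash
python3 - <<'E'
from h import *
d=cam("scene"); cv2.imwrite('pics/s3.png',cv2.resize(d['img'][100:280,120:360],None,fx=3,fy=3,interpolation=cv2.INTER_CUBIC))
plan((.6255,-.3046,.2),-79.5,full=True)
E
```

```text
from [ 0.5851 -0.0633  0.2976] y at -4.3 q7 0.12 w 0.603 f [-0.   0.2  0.6] t 42.1
-2.64 0.65 1.08 0.000 0.000 0.146
-2.52 1.02 1.08 0.000 0.000 0.146
-2.34 1.38 1.08 0.000 0.000 0.146
-2.12 1.71 1.08 0.000 0.000 0.146
-1.85 1.99 1.08 0.000 0.000 0.146
-1.54 2.24 1.08 0.000 0.000 0.146
-1.20 2.44 1.08 0.000 0.000 0.146
-0.83 2.59 1.08 0.000 0.000 0.146
-0.44 2.68 1.08 0.000 0.000 0.146
```

View pics/s3.png

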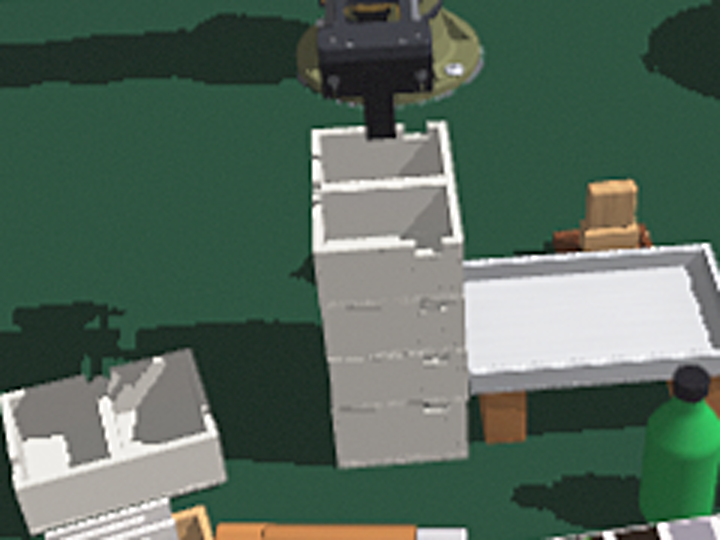

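Three boxes sit flush with closed seams at y ≈ 303, 357 and 407 in the crop. C, at the lower left, is the last.

Request:
jog_arm --rows "-2.6 0.7 0 0 0 0.146 -0.2; -2.5 1.0 0 0 0 0.146 -0.2; -2.3 1.4 0 0 0 0.146 -0.2; -2.1 1.7 0 0 0 0.146 -0.2; -1.9 2.0 1.0 0 0 0.146 -0.2"

```text
time: 42.7
position: [0.6077, -0.1973, 0.2862]
tool_rot: [-2.916, -1.167, 0.001]
ft_force: [-0.2, 0.8, 0.5]
grip_width: 0.601
grip_force: 0.0
```

Request:
jog_arm --rows "-1.5 2.2 3 0 0 0.146 -0.2; -1.2 2.4 3 0 0 0.146 -0.2; -0.8 2.6 3 0 0 0.146 -0.2; -0.4 2.7 3 0 0 0.146 -0.2; 0 0 0 0 0 0 -0.2"

```text
time: 43.32
position: [0.6227, -0.3046, 0.1627]
tool_rot: [-3.128, -0.278, 0.012]
ft_force: [-0.5, -0.5, 0.8]
grip_width: 0.599
grip_force: 0.0
```

Request:
jog_arm --rows "0 0 1.5 0 0 0 -0.2; 0 0 0 0 0 0 -0.2; 0 0 0 0 0 0 -0.2"

```text
time: 43.7
position: [0.6266, -0.3021, 0.1532]
tool_rot: [-3.128, -0.288, -0.002]
ft_force: [0.2, 0.3, -0.1]
grip_width: 0.602
grip_force: 0.0
```

```bash
python3 - <<'E'
from h import *
plan((.6255,-.3047,.0352),-79.5,full=True,n=1)
E
```

```text
from [ 0.6266 -0.3021  0.1532] y at -79.5 q7 -0.61 w 0.602 f [ 0.2  0.3 -0.1] t 43.7
-0.17 0.23 11.80 0.000 0.000 0.000
```

```bash
python3 - <<'E'
import cv2,numpy as np
a=cv2.imread("pics/scene0.png")[100:280,120:360]; b=cv2.resize(cv2.imread("pics/s3.png"),(240,180),interpolation=cv2.INTER_AREA)
s=np.s_[115:170,0:78]; A=a[s].min(2)>100; B=b[s].min(2)>100
print(A.sum(),B.sum(),[(int((np.roll(np.roll(A,i,0),j,1)!=B).sum())) for i in(-1,0,1) for j in (-1,0,1)])
E
```

```text
3089 3067 [322, 284, 350, 198, 126, 206, 230, 160, 242]
```

Request:
jog_arm --rows "-0.2 0.2 3 0 0 0 -0.2; 0 0 2 0 0 0 -0.2; 0 0 0 0 0 0 -0.2"

```text
time: 44.08
position: [0.6238, -0.3042, 0.1011]
tool_rot: [-3.127, -0.286, 0.003]
ft_force: [1.0, 0.2, 0.6]
grip_width: 0.599
grip_force: 0.0
```

C has not moved (the best match is at zero shift).

Request:
jog_arm --rows "0 0 3 0 0 0 -0.2; 0 0 2 0 0 0 -0.2; 0 0 1.6 0 0 0 -0.2; 0 0 0 0 0 0 -0.2"

```text
time: 44.58
position: [0.6238, -0.3049, 0.0354]
tool_rot: [-3.128, -0.285, 0.003]
ft_force: [0.0, 0.1, 0.2]
grip_width: 0.601
grip_force: 0.0
```

Request:
jog_arm --rows "0 0 0 0 0 0 1; 0 0 0 0 0 0 1; 0 0 0 0 0 0 1; 0 0 0 0 0 0 1; 0 0 0 0 0 0 1" --force 35

```text
time: 45.2
position: [0.6245, -0.3057, 0.0367]
tool_rot: [3.128, 0.285, 0.001]
ft_force: [-0.2, -1.3, -1.0]
grip_width: 0.122
grip_force: 0.7
```

Request:
jog_arm --rows "0 0 0 0 0 0 1; 0 0 0 0 0 0 1; 0 0 0 0 0 0 1"

```text
time: 45.58
position: [0.6245, -0.3057, 0.0367]
tool_rot: [3.128, 0.285, 0.001]
ft_force: [0.9, -0.7, 1.0]
grip_width: 0.115
grip_force: 35.0
```

Request:
jog_arm --rows "0 0 -4 0 0 0 1; 0 0 -6 0 0 0 1; 0 0 -6 0 0 0 1; 0 0 -6 0 0 0 1; 0 0 -6 0 0 0 1"

```text
time: 46.2
position: [0.624, -0.3046, 0.3175]
tool_rot: [-3.127, -0.285, 0.002]
ft_force: [1.5, 0.0, -3.1]
grip_width: 0.111
grip_force: 35.0
```

Request:
jog_arm --rows "0 0 -4 0 0 0 1; 0 0 0 0 0 0 1; 0 0 0 0 0 0 1"

```text
time: 46.58
position: [0.624, -0.3048, 0.3542]
tool_rot: [-3.126, -0.285, 0.004]
ft_force: [0.2, -0.4, -3.6]
grip_width: 0.114
grip_force: 35.0
```

```bash
python3 -c "
from h import *
plan((.5848,-.0638,.355),-4.3,full=True)"
```

```text
from [ 0.624  -0.3048  0.3542] y at -79.6 q7 -0.67 w 0.114 f [ 0.2 -0.4 -3.6] t 46.6
0.06 -2.71 -0.00 0.000 0.000 -0.146
0.45 -2.68 -0.00 0.000 0.000 -0.146
0.83 -2.58 -0.00 0.000 0.000 -0.146
1.20 -2.43 -0.00 0.000 0.000 -0.146
1.54 -2.23 -0.00 0.000 0.000 -0.146
1.85 -1.98 -0.00 0.000 0.000 -0.146
2.12 -1.69 -0.00 0.000 0.000 -0.146
2.34 -1.37 -0.00 0.000 0.000 -0.146
2.52 -1.01 -0.00 0.000 0.000 -0.146
```

Request:
jog_arm --rows "0.1 -2.7 0 0 0 -0.146 1; 0.5 -2.7 0 0 0 -0.146 1; 0.8 -2.6 0 0 0 -0.146 1; 1.2 -2.4 0 0 0 -0.146 1; 1.5 -2.2 0 0 0 -0.146 1"

```text
time: 47.2
position: [0.6022, -0.1699, 0.3534]
tool_rot: [-2.814, -1.39, 0.006]
ft_force: [0.3, 0.5, -3.6]
grip_width: 0.114
grip_force: 35.0
```

Request:
jog_arm --rows "1.9 -2.0 0 0 0 -0.146 1; 2.1 -1.7 0 0 0 -0.146 1; 2.3 -1.4 0 0 0 -0.146 1; 2.5 -1.0 0 0 0 -0.146 1; 0 0 0 0 0 0 1"

```text
time: 47.82
position: [0.5846, -0.0607, 0.3537]
tool_rot: [-2.293, -2.141, 0.003]
ft_force: [0.4, -0.2, -3.1]
grip_width: 0.114
grip_force: 35.0
```

Request:
jog_arm --rows "0 0 3 0 0 0 1; 0 0 2.5 0 0 0 1; 0 0 0 0 0 0 1; 0 0 0 0 0 0 1"

```text
time: 48.32
position: [0.5855, -0.0655, 0.3017]
tool_rot: [2.304, 2.135, -0.001]
ft_force: [0.1, 0.9, -2.7]
grip_width: 0.111
grip_force: 35.0
```

```bash
python3 -c "
from h import *
plan((.5850,-.0645,.2637),-4.3,full=True,n=1)"
```

```text
from [ 0.5855 -0.0655  0.3017] y at -4.4 q7 0.12 w 0.111 f [ 0.1  0.9 -2.7] t 48.3
0.10 -0.05 3.80 0.000 0.000 -0.001
```

Request:
jog_arm --rows "0.1 0 1.2 0 0 0 1; 0 0 0.8 0 0 0 1; 0 0 0.4 0 0 0 1; 0 0 0 0 0 0 1; 0 0 0 0 0 0 1"

```text
time: 48.95
position: [0.5857, -0.064, 0.2779]
tool_rot: [2.303, 2.136, 0.001]
ft_force: [-0.5, -0.2, -3.2]
grip_width: 0.113
grip_force: 35.0
```

Request:
jog_arm --rows "0 0 0.3 0 0 0 1; 0 0 0.3 0 0 0 1; 0 0 0.3 0 0 0 1; 0 0 0 0 0 0 1; 0 0 0 0 0 0 1"

```text
time: 49.58
position: [0.5855, -0.064, 0.2686]
tool_rot: [2.303, 2.137, 0.0]
ft_force: [0.5, -0.8, -1.6]
grip_width: 0.112
grip_force: 35.0
```

Request:
jog_arm --rows "-0.05 0 0.15 0 0 0 1; 0 0 0.15 0 0 0 1; 0 0 0.1 0 0 0 1; 0 0 0 0 0 0 1; 0 0 0 0 0 0 1"

```text
time: 50.2
position: [0.5855, -0.0645, 0.2646]
tool_rot: [2.303, 2.137, 0.0]
ft_force: [-0.5, 0.3, -1.8]
grip_width: 0.112
grip_force: 35.0
```

Request:
jog_arm --rows "0 0 0.1 0 0 0 1; 0 0 0.05 0 0 0 1; 0 0 0 0 0 0 1; 0 0 0 0 0 0 1"

```text
time: 50.7
position: [0.5856, -0.0645, 0.2637]
tool_rot: [2.303, 2.137, 0.001]
ft_force: [-1.6, 0.2, 3.5]
grip_width: 0.113
grip_force: 35.0
```

Request:
jog_arm --rows "0 0 0 0 0 0 -0.2; 0 0 0 0 0 0 -0.2; 0 0 0 0 0 0 -0.2; 0 0 0 0 0 0 -0.2; 0 0 0 0 0 0 -0.2"

```text
time: 51.32
position: [0.5855, -0.0645, 0.263]
tool_rot: [2.303, 2.137, 0.0]
ft_force: [0.1, 0.8, -0.3]
grip_width: 0.566
grip_force: 0.0
```

Request:
jog_arm --rows "0 0 -3 0 0 0 -0.2; 0 0 -5 0 0 0 -0.2; 0 0 -2 0 0 0 -0.2; 0 0 0 0 0 0 -0.2; 0 0 0 0 0 0 -0.2"

```text
time: 51.95
position: [0.585, -0.0643, 0.3618]
tool_rot: [-2.302, -2.136, 0.002]
ft_force: [-1.2, 0.3, -0.4]
grip_width: 0.601
grip_force: 0.0
```

```bash
python3 - <<'E'
from h import *
d=cam("scene"); cv2.imwrite('pics/s4.png',cv2.resize(d['img'][60:290,200:390],None,fx=2.5,fy=2.5,interpolation=cv2.INTER_CUBIC))
a=np.radians(-4.3); c,s=np.cos(a),np.sin(a)
for x,y in ((80,55),(80,-55),(-80,55),(-80,-55)):
    P=np.array([.5848+(x*c-y*s)/1000,-.0635+(x*s+y*c)/1000,.290]); print((x,y),((proj(d,P)[0]-[200,60])*2.5).round(0))
print(ctrl.get_state()["ft_force"],ctrl.get_state()["time"])
E
```

```text
(80, 55) [182. 248.]
(80, -55) [ 53. 256.]
(-80, 55) [168. 150.]
(-80, -55) [ 52. 157.]
[ 0.56563924 -0.26016735  0.00859031] 52.0
```

View pics/s4.png

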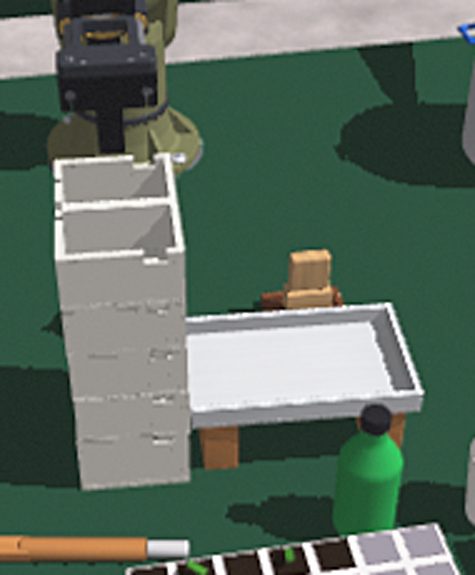

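All four boxes sit flush: four closed seams, and the rim corners are within about 2 mm of the seated prediction. The scraper stands in its rest and the gripper is clear.

```bash
python3 -c "
from bench import ticket
print(ticket.close_job())"
```

```text
the job is handed in; nothing more can be done
None
```

The job is handed in at about 52 s: all eight chips were wiped off the board into the stock box, the scraper is standing in its rest, and the four seed boxes are stacked flush on the stock box (no verdict came back, and the chips inside were not counted).

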